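# Load a long cell into the test fixture by way of the V-rest

### The arm

A 6-joint arm with a two-finger parallel gripper is mounted at the origin on the work surface. World frame = base frame: x ahead of the robot, y to its left, z up, the work surface at z = 0. Lengths are in m, angles in rad, forces in N, time in s.
With the tool pointing down it reaches from about 0.25 to 0.775 m from the base axis. Payload 8.9 kg.
Tool frame: the origin (TCP) lies at the very end of the fingers, on their centre line; the grasp point (between the pads) lies 19 mm behind it; z points along the fingers, y is the line along which they close (so a half turn about z gives the same grasp; the last joint's range is limited). The gripper opens to 85 mm and grips with 20 to 120 N. Pads are 22 mm wide; open, the fingers measure 114 mm over their backs; the gripper's body (76 mm by 85 mm) begins 54 mm behind the grasp point. The pads swing forward as they close: fully open they stand 13 mm farther back than shut.
Start: joints at [-1.489, 0.291, -0.153, 1.127, 0, 1.431], TCP at [0.115, -0.512, 0.231] pointing down, gripper open.
Joint ranges: [-2.52, 2.52], [-0.91, 1.74], [-1.3, 1.37], [-1.96, 2.02], [-1.52, 1.47], [-3.14, 3.14]. Speed limits (rad/s): [2.22, 2.22, 2.79, 3.14, 3.14, 3.14].

### API

Orientations are given as a 3x3 rotation matrix whose columns are the frame's x, y, z axes.
In Python, from workcell import readout, imaging, robot gives the robot as it stands. The module is installed in compiled form; this text tells all that it offers.
- The arm moves only by the tool drive_tool, never from a script. Its argument "commands" is a list of rows, each an object of numbers: "dx", "dy", "dz": the shift along the tool's x, y, z in cm; "yaw": the turn about the tool's z in degrees. In form: [{"dx": .., "dy": .., "dz": .., "yaw": ..}, ...]. A call has 1 to 8 rows; each row is the pose to reach, as a shift and turn from the pose commanded when the call began, along the tool's axes at that moment; what a row does not reach only later rows make up. A row lasts 1/10 s, in which the tool goes at most 50 mm and 8.59 degrees, less where a joint would pass 70% of its speed; a pose out of reach is approached as far as the arm can. A call with a gripper value outside its range is refused whole. "claw" is the finger opening in cm, from 0 to 8.54, set as the call begins (left out, the last holds). The fingers move at their own pace and stop on an object; the grip force is fixed at half the most. Time passes only in rows, so rows that repeat a pose let the fingers close. It gives the time, the measured TCP pose, the force, the opening and the grip force at its end, in the units of the state.
- readout.read_state(): the state, without advancing time (a new reading comes with each control period).
- imaging.camera(name): name is "scene" or "top" or "wrist"; returns (picture, depth): 400x640x3 uint8, red, green, blue; 400x640 float32, m along the optical axis (not along the pixel's ray), 0 where there is no reading.
- imaging.camera_params(name): a dict with "K" (3x3 intrinsics, pixels), "R" (3x3) and "t" (3): a world point X has camera coordinates R X + t. Camera axes: x right, y down, z forward; pixel columns grow to the right and rows downward; lengths in m; the calibration is good to about 2 mm. A picture is of the moment at which its call begins: read the wrist's pose just before it. camera_params takes no time and is no camera call; for the wrist camera it gives the pose at the moment of the call.
- robot.sign_off(): hands the job in; it is judged then, once.
The state is a dict: "t": time; "qpos": joint angles; "joint_velocities": joint speeds; "joint_efforts": joint torques, N m; "position": TCP position; "eef_rot": TCP orientation; "force": force on the tool from outside, world axes, zero at the start; "moment": the same for the moment, N m; "grip_width": finger opening in m; "grasp_force": force on a finger pad.
Only numpy, scipy, OpenCV 4.12 (cv2) and the standard library are available. Lean on these libraries where they do the work, as an engineer would, in place of code of your own. Each camera call takes 0.05 s, during which the arm holds its last target. There are 200 camera calls.

### The job

Take the long battery cell out of the tray by its upper end, lay it in the sloping V-rest with its flat end down at the foot stop, and let go. Take it again by its side, between the two V-blocks, lay it in both saddles of the test fixture with its button end towards the fixed contact, let go, and then push the sliding contact up until the cell is nipped between the two contacts. Set the cell down each time, do not drop it, and leave everything else where it is.

Things in the scene. Friction and masses are not known exactly. Their poses are not given: they have to be found in the camera images.
- cell: the only long battery cell: bare grey metal cylinder, 32 mm diameter, 140 mm long, 0.24 to 0.38 kg. Origin: centre of its flat bottom end; z axis along it to the button end. It starts upright in a tray pocket, button end up, its foot 5 mm above the table: top 145 mm above the table, the upper 100 mm clear of the tray
- cell_center (a point): the middle of the long cell, on its axis, 70 mm from either end; same axes as the cell
- cell_top (a point): centre of the long cell's button end: a raised steel terminal 12 mm across, 2 mm high (part of the 140 mm), ringed in white, with a dark line round the can 10 mm from this end. The other end is plain and flat
- tray: black plastic cell tray, fixed, 130 x 130 x 45 mm high, origin at the centre of its underside. Four square pockets 34 mm wide and 40 mm deep, centres at x, y = +-28 mm in its frame: one holds the long cell, two hold short cells, one is empty
- vrest: the V-rest, fixed: grey 45 degree angle plate, 44 mm wide, on a foot plate 86 x 134 x 10 mm; on its slope, which rises towards its +y, two steel V-blocks one above the other and at the low end a steel foot stop (6 mm thick, reaching to 2 mm below a lying cell's axis). 110 mm high at most without the cell. Origin: below the seat, on the table
- vrest_seat (a point): where the long cell's middle is when it lies in the V-rest's grooves with its flat end on the stop, 89.5 mm above the table. z axis: up along the groove, 45 degrees from level; y axis: down into the groove, square to it; x axis: level, across the groove
- vrest_mid (a point): middle of the gap between the V-rest's two V-blocks, on the axis of a lying cell; axes as the seat. V-blocks (44 mm wide, 90 degree grooves, edges 5 mm below the axis) span 10 to 26 mm and 82 to 98 mm along the groove from the foot stop; a lying cell is free at both sides from 26 to 82 mm and above 98 mm. The slope is 40 mm below the axis
- fixture: cell test fixture, fixed: aluminium base plate 270 x 84 x 12 mm, two black V-saddles (44 mm wide, 16 mm long, at x = -50 and +50 mm, 90 degree grooves) and a contact post at each end. Origin on the table below the middle of a loaded cell; x axis along the cell to the fixed contact, z up. A lying cell's axis is 50 mm above the table; free at both sides from x = -42 to +42 mm
- fixed_contact (a point): centre of the fixed contact's face: brass disc 16 mm across at the fixture's +x end, x = +70 mm and 50 mm up, on a black post that reaches from x = 77 to 99 mm and is 76 mm high
- carriage (a joint): sliding contact at the fixture's -x end: travel in m along the fixture's +x, 0 drawn back, 0.045 at its stop. Its brass face (16 mm disc, 50 mm up) is at x = -100 mm + travel, so at 0.030 it meets a cell that touches the fixed contact. It stays where it is left; friction about 4 N, and pushing the lying cell along the saddles takes about 2 to 6 N more
- carriage_grip (a point): grip point on the sliding contact's black upright, 70 mm above the table and 26 mm behind its brass face. The upright is 28 mm along the slide, 22 mm across, and stands free from 31 to 90 mm above the table; below it is a foot 44 x 46 mm
- short1_center (a point): bystander: middle of a short cell, 32 mm diameter, 70 mm long, upright in the tray (top 75 mm above the table)
- short2_center (a point): bystander: the other short cell, alike
- caliper: bystander: steel and black calliper lying flat, 235 x 58 x 12 mm
- meter: bystander: black multimeter lying flat, 165 x 85 x 40 mm
- jar: bystander: lidded jar, 54 mm diameter, 62 mm high
- bin: bystander: open blue parts bin, 160 x 100 x 75 mm
Things that resemble listed ones, but are neither listed nor needed, are in the scene too. Leave any purple look-alike of the cell alone. Leave any turquoise look-alike of the vrest alone.

How it is judged:
By the outcome, as a careful person would: the job done as asked, in the order asked, and still so for the second after the job is handed in, with the robot touching nothing.
It also fails if it takes over 61 s, if anything falls off the work surface, if the arm or the gripper's body presses on something with over 40 N, if the wrist force passes 120 N, or if a joint passes its speed limit or range.

## Working session

There is one attempt and no reset: what is moved stays moved. The work goes in short steps, Python scripts to look and compute and a tool call to move; the robot and the scene stay as the last step left them, time stands still between calls to the robot, and variables do not carry over. Pictures are saved under pics/ and viewed, at most 10 in all, crops included, and the job is handed in when it is done.

Besides the shell and the picture viewer there is one more tool, called by a JSON object that holds its "fn" and its "kwargs", one argument or row to a line. drive_tool: Moves the arm, as the interface text tells. Its arguments: {"type":"object","properties":{"commands":{"type":"array","items":{"type":"object","properties":{"dx":{"type":"number"},"dy":{"type":"number"},"dz":{"type":"number"},"yaw":{"type":"number"}}}},"claw":{"type":"number"}},"required":["commands"]}

```bash
mkdir -p pics
cat > h.py <<'E'
import numpy as np, cv2
from workcell import readout, imaging, robot
def grab(n):
    p=imaging.camera_params(n); im,d=imaging.camera(n)
    return im,d,p
def world(p,d):
    K,R,t=p["K"],p["R"],p["t"]; h,w=d.shape
    u,v=np.meshgrid(np.arange(w),np.arange(h))
    c=np.stack([(u-K[0][2])/K[0][0]*d,(v-K[1][2])/K[1][1]*d,d],-1)
    W=(c-np.array(t).ravel())@np.array(R); W[d<=0]=np.nan
    return W
def save(n,im): cv2.imwrite("pics/"+n+".png",im[...,::-1])
E
python3 - <<'E'
from h import *
for n in ("scene","top"):
    im,d,p=grab(n); save(n+"0",im); np.savez(n+"0",im=im,d=d,**{k:np.array(p[k]) for k in "KRt"})
    print(n,np.array(p["K"]).round(1).tolist(),np.array(p["R"]).round(3).tolist(),np.array(p["t"]).round(3).tolist(),(d>0).mean())
s=readout.read_state(); print(s["position"],s["eef_rot"],s["force"],s["grip_width"])
E
```

```text
scene [[416.9, 0.0, 323.6], [0.0, 416.9, 192.5], [0.0, 0.0, 1.0]] [[-0.292, 0.956, -0.016], [0.713, 0.206, -0.671], [-0.638, -0.207, -0.742]] [0.155, -0.302, 1.369] 0.99606640625
top [[416.8, 0.0, 322.6], [0.0, 416.8, 202.8], [0.0, 0.0, 1.0]] [[-0.018, -1.0, 0.014], [-0.994, 0.016, -0.108], [0.108, -0.016, -0.994]] [-0.004, 0.533, 1.072] 0.99583984375
[ 0.11497076 -0.51188012  0.23079647] [[ 9.75716750e-01  2.19036105e-01 -9.50723597e-05]
 [ 2.19036068e-01 -9.75716086e-01  1.14877324e-03]
 [ 1.58859186e-04 -1.14170157e-03 -9.99999336e-01]] [-0.12820243 -0.62569689 -0.34308946] 0.08550347337361155
```

View pics/scene0.png

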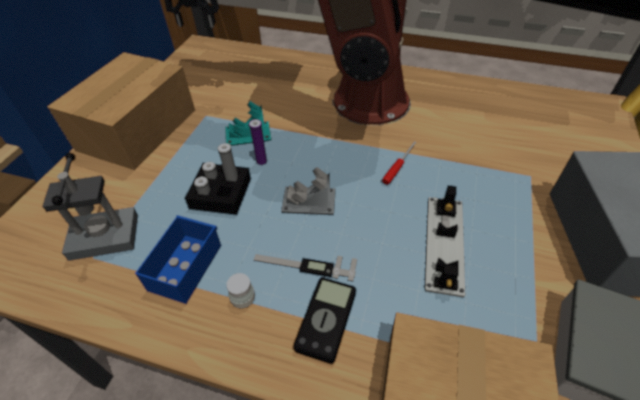

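View pics/top0.png

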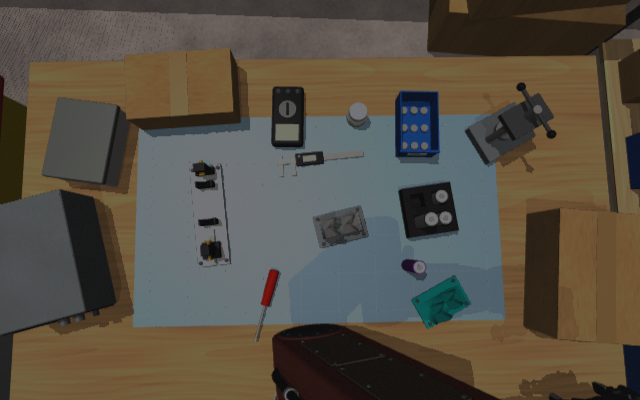

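Run:
```python
from h import *
D={n:np.load(n+"0.npz") for n in("top","scene")}
W={n:world(D[n],D[n]["d"]) for n in D}
def rz(c,lo,hi,r=(0,0,640,400),n="top"):
    w=W[n]; m=(w[...,2]>lo)&(w[...,2]<hi); k=np.zeros_like(m); k[r[1]:r[3],r[0]:r[2]]=1
    q=w[m&k]; print(c,n,len(q),q.mean(0).round(4),((np.nanmin(q,0)+np.nanmax(q,0))/2).round(4),np.ptp(q,0).round(3)); return q
print("mat",np.nanmedian(W["top"][300,280:400,2]),np.nanmedian(W["scene"][150:170,330:370,2]))
rz("celltop",.135,.16,(395,175,465,245)); rz("celltop",.138,.16,(210,135,240,190),"scene")
rz("shorts",.06,.09,(395,175,465,245))
q=rz("tray",.035,.05,(395,175,465,245)); r=cv2.minAreaRect(q[:,:2].astype(np.float32)); print(r)
q=rz("vfoot",.004,.016,(308,200,372,250)); r=cv2.minAreaRect(q[:,:2].astype(np.float32)); print(r)
q=rz("vtop",.09,.13,(308,200,372,250)); 
q=rz("fixbase",.006,.018,(180,155,235,272)); r=cv2.minAreaRect(q[:,:2].astype(np.float32)); print(r)
for y0,y1 in((158,179),(179,192),(212,228),(236,265)):
    rz("fix%d"%y0,.03,.12,(185,y0,228,y1))
q=rz("purple",.06,.2,(398,255,430,280))
A=cv2.resize(D["top"]["im"][150:275,175:240],None,fx=4,fy=4,interpolation=3)
B=cv2.resize(D["top"]["im"][195:257,305:377],None,fx=4,fy=4,interpolation=3)
C=cv2.resize(D["scene"]["im"][155:225,270:350],None,fx=4,fy=4,interpolation=3)
F=cv2.resize(D["scene"]["im"][180:300,415:475],None,fx=4,fy=4,interpolation=3)
o=np.zeros((540,800,3),np.uint8)
x=0
o[:500,:260]=A; o[:248,260:548]=B;o[250:530,225+35:580]=C; o[:480,560:800]=F
save("crop",o)
```

```text
mat 0.0003742914788728385 -0.00039062267413854086
celltop top 149 [ 0.4798 -0.2668  0.1423] [ 0.4795 -0.2669  0.1418] [0.031 0.031 0.012]
celltop scene 101 [ 0.4818 -0.2658  0.1415] [ 0.48  -0.267  0.142] [0.036 0.031 0.007]
shorts top 309 [ 0.5102 -0.3108  0.0721] [ 0.5107 -0.2947  0.075 ] [0.093 0.087 0.03 ]
tray top 1724 [ 0.5121 -0.2886  0.0444] [ 0.5112 -0.291   0.0425] [0.145 0.145 0.015]
((0.5115239024162292, -0.2915313243865967), (0.1301165223121643, 0.13167457282543182), 7.548550605773926)
vfoot top 920 [ 0.4706 -0.0587  0.0093] [ 0.4776 -0.0579  0.01  ] [0.128 0.163 0.012]
((0.4773938059806824, -0.057816676795482635), (0.127412348985672, 0.16158653795719147), 0.9445482492446899)
vtop top 144 [ 0.4666 -0.0331  0.0963] [ 0.4667 -0.0356  0.0993] [0.047 0.032 0.018]
fixbase top 2339 [0.5076 0.2872 0.0113] [0.5121 0.3026 0.012 ] [0.279 0.134 0.012]
((0.5098879933357239, 0.3046213388442993), (0.2736254036426544, 0.11457601189613342), 5.892641544342041)
fix158 top 187 [0.6243 0.299  0.0645] [0.6281 0.3011 0.0552] [0.04 0.03 0.05]
fix179 top 100 [0.5886 0.2982 0.0388] [0.5891 0.2972 0.0399] [0.019 0.044 0.02 ]
fix212 top 104 [0.4893 0.2879 0.0387] [0.4895 0.2874 0.0395] [0.02  0.045 0.019]
fix236 top 262 [0.4165 0.2755 0.0633] [0.4147 0.2792 0.0616] [0.051 0.044 0.063]
purple top 237 [ 0.3682 -0.2304  0.1229] [ 0.3676 -0.2344  0.1015] [0.031 0.031 0.083]
```

View pics/crop.png

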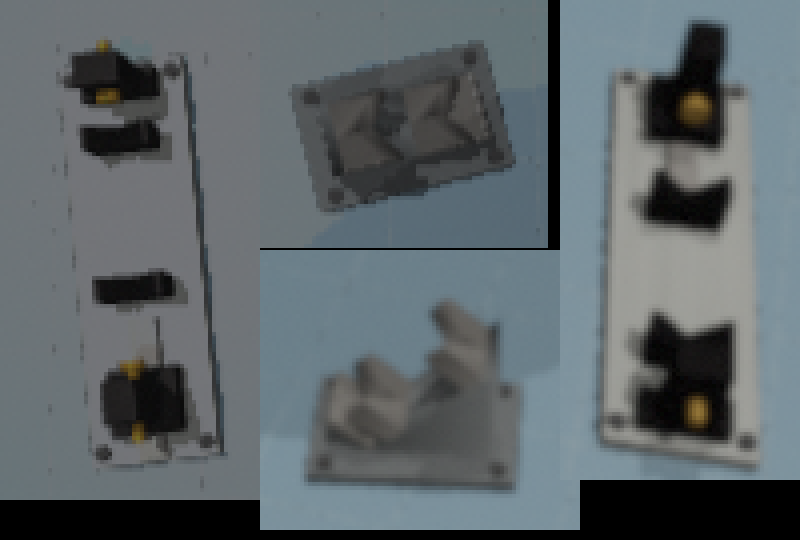

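{"fn": "drive_tool", "kwargs": {
  "commands": [
    {"dx": 44.9,"dy": -38.1,"dz": -7,"yaw": -68},
    {"dx": 44.9,"dy": -38.1,"dz": -7,"yaw": -68},
    {"dx": 44.9,"dy": -38.1,"dz": -7,"yaw": -68},
    {"dx": 44.9,"dy": -38.1,"dz": -7,"yaw": -68},
    {"dx": 44.9,"dy": -38.1,"dz": -7,"yaw": -68},
    {"dx": 44.9,"dy": -38.1,"dz": -7,"yaw": -68},
    {"dx": 44.9,"dy": -38.1,"dz": -7,"yaw": -68},
    {"dx": 44.9,"dy": -38.1,"dz": -7,"yaw": -68}
  ]
}}

```text
t: 0.9
position: [0.3549, -0.1933, 0.2788]
eef_rot: [[0.157, 0.988, 0.0], [0.988, -0.157, -0.0], [-0.0, 0.0, -1.0]]
force: [1.2, -1.3, 0.9]
grip_width: 0.0857
grasp_force: 0.0
```

{"fn": "drive_tool", "kwargs": {
  "commands": [
    {"yaw": -23},
    {"yaw": -23},
    {"yaw": -23},
    {"yaw": -23},
    {"yaw": -23},
    {"yaw": -23},
    {"yaw": -23},
    {"yaw": -23}
  ]
}}

```text
$.commands[0]: bad value
```

{"fn": "drive_tool", "kwargs": {
  "commands": [
    {"dx": 16.9,"dy": 9.0,"dz": -2,"yaw": -22.5},
    {"dx": 16.9,"dy": 9.0,"dz": -2,"yaw": -22.5},
    {"dx": 16.9,"dy": 9.0,"dz": -2,"yaw": -22.5},
    {"dx": 16.9,"dy": 9.0,"dz": -2,"yaw": -22.5},
    {"dx": 16.9,"dy": 9.0,"dz": -2,"yaw": -22.5},
    {"dx": 16.9,"dy": 9.0,"dz": -2,"yaw": -22.5}
  ]
}}

```text
t: 1.5
position: [0.4705, -0.0423, 0.2981]
eef_rot: [[-0.23, 0.973, -0.001], [0.973, 0.23, 0.0], [0.0, -0.001, -1.0]]
force: [-0.9, -1.1, -0.0]
grip_width: 0.0855
grasp_force: 0.0
```

```bash
cat >> h.py <<'E'
def st():
    s=readout.read_state(); P=np.array(s["position"]);R=np.array(s["eef_rot"])
    print("t%.2f"%s["t"],"P",P.round(4),"phi%.2f"%np.degrees(np.arctan2(R[1,1],R[0,1])),"F",np.round(s["force"],1),"w%.4f g%.1f"%(s["grip_width"],s["grasp_force"]),"q",np.round(s["qpos"],2)); return P,R
def go(x,y,z,phi):
    P,R=st(); d=R.T@(np.array([x,y,z])-P); a=np.degrees(np.arctan2(R[1,1],R[0,1]))
    print("GO dx,dy,dz cm",(d*100).round(2),"yaw",round(-((phi-a+180)%360-180),2))
E
python3 - <<'E'
from h import *
st()
im,d,p=grab("wrist"); save("w0",im); np.savez("w0",im=im,d=d,**{k:np.array(p[k]) for k in "KRt"})
W=world(p,d)
print("z pct",np.nanpercentile(W[...,2],[1,10,50,90,99]).round(3))
# orient: largest foot plate component
hsv=cv2.cvtColor(im,cv2.COLOR_RGB2HSV)
m=((W[...,2]>.006)&(W[...,2]<.115)&(abs(W[...,0]-.47)<.12)&(abs(W[...,1]+.05)<.12)).astype(np.uint8)
m=cv2.morphologyEx(m,cv2.MORPH_OPEN,np.ones((5,5)))
n,l,s,c=cv2.connectedComponentsWithStats(m); k=1+np.argmax(s[1:,4]); print(s[k],c[k])
q=W[l==k]; r=cv2.minAreaRect(q[:,:2].astype(np.float32)); print("all rect",r)
qq=q[(q[:,2]<.014)]; print("plate",cv2.minAreaRect(qq[:,:2].astype(np.float32)),np.median(qq[:,2]))
E
```

```text
t1.50 P [ 0.4705 -0.0423  0.2981] phi13.28 F [-0.9 -1.1 -0. ] w0.0855 g0.0 q [-0.24  0.16 -0.15  1.26 -0.    1.09]
z pct [-0.719 -0.001  0.001  0.376  0.394]
[ 291  129   61   89 5124] [320.82318501 172.40729899]
all rect ((0.4729946255683899, -0.05800773948431015), (0.08598797768354416, 0.1327856481075287), 13.043523788452148)
plate ((0.4729946255683899, -0.05800773948431015), (0.08598797768354416, 0.1327856481075287), 13.043523788452148) 0.009761101378530137
```

View pics/w0.png

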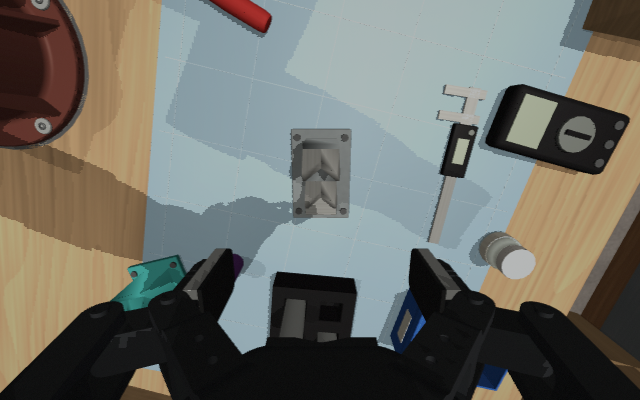

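Run:
```python
from h import *
a=np.radians(13.04); ex=np.array([np.cos(a),np.sin(a)]); ey=np.array([-np.sin(a),np.cos(a)]); c=np.array([.4730,-.0580])
for f in("w0","top0","scene0"):
    D=np.load(f+".npz"); W=world(D,D["d"]).reshape(-1,3); x=(W[:,:2]-c)@ex; y=(W[:,:2]-c)@ey; z=W[:,2]
    k=(abs(x)<.03)&(abs(y)<.075)&(z>.014)&(z<.13); x,y,z=x[k]*1e3,y[k]*1e3,z[k]*1e3
    print(f,k.sum(),"xrange",np.percentile(x,[1,99]).round(1),"zmax",z.max().round(1))
    e=(abs(x)>17)&(abs(x)<22); n=(z-89.5-y)  # = -y0-7.07 on block tops
    hh,b=np.histogram(n[e],np.arange(-70,20,2.5)); print("edge",[(b[i],hh[i]) for i in range(len(hh)) if hh[i]>3])
    e=abs(x)<2; hh,b=np.histogram(n[e],np.arange(-70,20,2.5)); print("mid",[(b[i],hh[i]) for i in range(len(hh)) if hh[i]>2])
    if f=="w0":
        for lo in range(-70,70,6):
            s=(y>lo)&(y<lo+6); 
            if s.sum(): print(lo,[ (np.median(z[s&(abs(x-xx)<2.5)]).round(0) if (s&(abs(x-xx)<2.5)).any() else None) for xx in (-20,-15,-10,-5,0,5,10,15,20)])
```

```text
w0 2620 xrange [-21.7  21.4] zmax 106.4
edge [(np.float64(-65.0), np.int64(4)), (np.float64(-57.5), np.int64(39)), (np.float64(-55.0), np.int64(31)), (np.float64(-52.5), np.int64(16)), (np.float64(-50.0), np.int64(17)), (np.float64(-47.5), np.int64(18)), (np.float64(-45.0), np.int64(14)), (np.float64(-42.5), np.int64(17)), (np.float64(-40.0), np.int64(21)), (np.float64(-37.5), np.int64(18)), (np.float64(-35.0), np.int64(16)), (np.float64(-32.5), np.int64(23)), (np.float64(-30.0), np.int64(16)), (np.float64(-27.5), np.int64(20)), (np.float64(-25.0), np.int64(15)), (np.float64(-22.5), np.int64(22)), (np.float64(-20.0), np.int64(19)), (np.float64(-17.5), np.int64(21)), (np.float64(-15.0), np.int64(21)), (np.float64(-12.5), np.int64(23)), (np.float64(-10.0), np.int64(30)), (np.float64(-7.5), np.int64(103)), (np.float64(-5.0), np.int64(25)), (np.float64(-2.5), np.int64(9))]
mid [(np.float64(-62.5), np.int64(3)), (np.float64(-57.5), np.int64(38)), (np.float64(-55.0), np.int64(20)), (np.float64(-52.5), np.int64(3)), (np.float64(-50.0), np.int64(11)), (np.float64(-47.5), np.int64(5)), (np.fl
[... 4961 characters left out ...]
t64(13)), (np.float64(-42.5), np.int64(7)), (np.float64(-40.0), np.int64(7)), (np.float64(-37.5), np.int64(12)), (np.float64(-35.0), np.int64(6)), (np.float64(-32.5), np.int64(14)), (np.float64(-30.0), np.int64(10)), (np.float64(-27.5), np.int64(9)), (np.float64(-25.0), np.int64(8)), (np.float64(-22.5), np.int64(14)), (np.float64(-20.0), np.int64(9)), (np.float64(-17.5), np.int64(10)), (np.float64(-15.0), np.int64(9)), (np.float64(-12.5), np.int64(9)), (np.float64(-10.0), np.int64(20)), (np.float64(-7.5), np.int64(16)), (np.float64(-5.0), np.int64(11))]
mid [(np.float64(-57.5), np.int64(7)), (np.float64(-55.0), np.int64(4)), (np.float64(-37.5), np.int64(3)), (np.float64(-30.0), np.int64(3))]
```

{"fn": "drive_tool", "kwargs": {
  "commands": [
    {"dx": -22.0,"dy": -4.3,"dz": 9.8,"yaw": -68.7},
    {"dx": -22.0,"dy": -4.3,"dz": 9.8,"yaw": -68.7},
    {"dx": -22.0,"dy": -4.3,"dz": 9.8,"yaw": -68.7},
    {"dx": -22.0,"dy": -4.3,"dz": 9.8,"yaw": -68.7},
    {"dx": -22.0,"dy": -4.3,"dz": 9.8,"yaw": -68.7},
    {"dx": -22.0,"dy": -4.3,"dz": 9.8,"yaw": -68.7},
    {"dx": -22.0,"dy": -4.3,"dz": 9.8,"yaw": -68.7},
    {"dx": -22.0,"dy": -4.3,"dz": 9.8,"yaw": -68.7}
  ]
}}

```text
t: 2.35
position: [0.4768, -0.2687, 0.2]
eef_rot: [[-0.985, 0.175, -0.001], [0.175, 0.985, 0.001], [0.001, 0.001, -1.0]]
force: [-0.3, -0.5, 0.5]
grip_width: 0.0854
grasp_force: 0.0
```

{"fn": "drive_tool", "kwargs": {
  "commands": [
    {"dx": 0,"dy": 0,"dz": 0,"yaw": -68.7},
    {"dx": 0,"dy": 0,"dz": 0,"yaw": -68.7},
    {"dx": 0,"dy": 0,"dz": 0,"yaw": -68.7},
    {"dx": 0,"dy": 0,"dz": 0,"yaw": -68.7},
    {"dx": 0,"dy": 0,"dz": 0,"yaw": -68.7},
    {"dx": 0,"dy": 0,"dz": 0,"yaw": -68.7},
    {"dx": 0,"dy": 0,"dz": 0,"yaw": -68.7},
    {"dx": 0,"dy": 0,"dz": 0,"yaw": -68.7}
  ]
}}

```text
t: 3.15
position: [0.4771, -0.2682, 0.2005]
eef_rot: [[-0.52, -0.854, -0.001], [-0.854, 0.52, 0.0], [0.0, 0.001, -1.0]]
force: [-0.8, -0.2, 0.1]
grip_width: 0.0857
grasp_force: 0.0
```

{"fn": "drive_tool", "kwargs": {
  "commands": [
    {"dx": 0,"dy": 0,"dz": 0,"yaw": -42.4},
    {"dx": 0,"dy": 0,"dz": 0,"yaw": -42.4},
    {"dx": 0,"dy": 0,"dz": 0,"yaw": -42.4},
    {"dx": 0,"dy": 0,"dz": 0,"yaw": -42.4},
    {"dx": 0,"dy": 0,"dz": 0,"yaw": -42.4}
  ]
}}

```text
t: 3.65
position: [0.4771, -0.2682, 0.2005]
eef_rot: [[0.192, -0.981, -0.001], [-0.981, -0.192, 0.0], [-0.0, 0.001, -1.0]]
force: [0.1, -0.3, -0.9]
grip_width: 0.0851
grasp_force: 0.0
```

Run:
```python
from h import *
im,d,p=grab("wrist"); W=world(p,d)
m=(W[...,2]>.136)&(W[...,2]<.16)&(np.hypot(W[...,0]-.48,W[...,1]+.267)<.03)
q=W[m]; print(m.sum(), q.mean(0).round(4) if m.any() else 0, cv2.minEnclosingCircle(q[:,:2].astype(np.float32)) if m.any() else 0)
go(.4799,-.2669,.105,193.0)
```

```text
1546 [ 0.4801 -0.2681  0.1425] ((0.4798562824726105, -0.2668549120426178), 0.016200078651309013)
t3.70 P [ 0.4772 -0.2682  0.2005] phi-168.45 F [-0.1 -0.2 -0. ] w0.0854 g0.0 q [-0.65  0.35 -0.15  1.07 -0.   -2.42]
GO dx,dy,dz cm [-0.07 -0.3   9.55] yaw -1.45
```

{"fn": "drive_tool", "kwargs": {
  "commands": [
    {"dx": -0.07,"dy": -0.3,"dz": 2,"yaw": -1.45},
    {"dx": -0.07,"dy": -0.3,"dz": 6,"yaw": -1.45},
    {"dx": -0.07,"dy": -0.3,"dz": 9.55,"yaw": -1.45},
    {"dx": -0.07,"dy": -0.3,"dz": 9.55,"yaw": -1.45}
  ]
}}

```text
t: 4.1
position: [0.4777, -0.2646, 0.1012]
eef_rot: [[0.209, -0.978, -0.007], [-0.978, -0.209, 0.005], [-0.006, 0.005, -1.0]]
force: [-0.4, 0.3, 0.5]
grip_width: 0.0853
grasp_force: 0.0
```

{"fn": "drive_tool", "kwargs": {
  "claw": 2.0,
  "commands": [
    {"dx": 0,"dy": 0,"dz": 0,"yaw": 0},
    {"dx": 0,"dy": 0,"dz": 0,"yaw": 0},
    {"dx": 0,"dy": 0,"dz": 0,"yaw": 0},
    {"dx": 0,"dy": 0,"dz": 0,"yaw": 0},
    {"dx": 0,"dy": 0,"dz": 0,"yaw": 0},
    {"dx": 0,"dy": 0,"dz": 0,"yaw": 0},
    {"dx": 0,"dy": 0,"dz": 0,"yaw": 0}
  ]
}}

```text
t: 4.8
position: [0.4819, -0.2666, 0.1066]
eef_rot: [[0.213, -0.977, 0.001], [-0.977, -0.213, -0.002], [0.002, -0.001, -1.0]]
force: [-3.1, -0.6, 9.1]
grip_width: 0.0306
grasp_force: 58.8
```

Run:
```python
from h import *
st()
im,d,p=grab("wrist"); save("w1",cv2.resize(im,(480,300)))
```

```text
t4.80 P [ 0.4819 -0.2666  0.1066] phi-167.69 F [-3.1 -0.6  9.1] w0.0306 g58.8 q [-0.64  0.44 -0.28  0.85 -0.   -2.42]
```

View pics/w1.png

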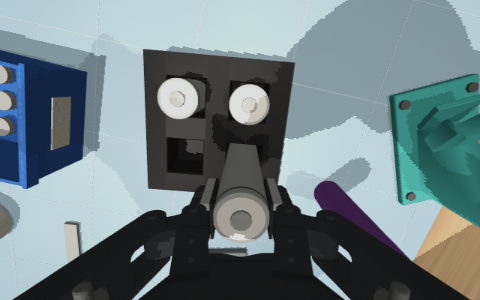

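{"fn": "drive_tool", "kwargs": {
  "commands": [
    {"dx": 0,"dy": 0,"dz": -2,"yaw": 0},
    {"dx": 0,"dy": 0,"dz": -5,"yaw": 0},
    {"dx": 0,"dy": 0,"dz": -9,"yaw": 0},
    {"dx": 0,"dy": 0,"dz": -13,"yaw": 0},
    {"dx": 0,"dy": 0,"dz": -15,"yaw": 0},
    {"dx": 0,"dy": 0,"dz": -15,"yaw": 0}
  ]
}}

```text
t: 5.45
position: [0.4829, -0.2667, 0.2584]
eef_rot: [[0.213, -0.977, 0.005], [-0.977, -0.213, -0.004], [0.004, -0.004, -1.0]]
force: [0.3, 0.5, -3.3]
grip_width: 0.0303
grasp_force: 60.2
```

Run:
```python
from h import *
go(.4827,-.0997,.25,193.04)
```

```text
t5.45 P [ 0.4829 -0.2667  0.2584] phi-167.67 F [ 0.3  0.5 -3.3] w0.0303 g60.2 q [-0.64  0.32 -0.04  1.21  0.   -2.42]
GO dx,dy,dz cm [-16.33  -3.55   0.78] yaw -0.71
```

{"fn": "drive_tool", "kwargs": {
  "commands": [
    {"dx": -4,"dy": -0.9,"dz": 0.2,"yaw": -0.71},
    {"dx": -9,"dy": -2,"dz": 0.4,"yaw": -0.71},
    {"dx": -13,"dy": -2.8,"dz": 0.8,"yaw": -0.71},
    {"dx": -16.3,"dy": -3.55,"dz": 0.8,"yaw": -0.71},
    {"dx": -16.3,"dy": -3.55,"dz": 0.8,"yaw": -0.71},
    {"dx": -16.3,"dy": -3.55,"dz": 0.8,"yaw": -0.71}
  ]
}}

```text
t: 6.05
position: [0.4808, -0.0981, 0.246]
eef_rot: [[0.227, -0.974, -0.001], [-0.974, -0.227, 0.0], [-0.001, 0.001, -1.0]]
force: [0.3, -0.5, -3.1]
grip_width: 0.0305
grasp_force: 60.1
```

Run:
```python
from h import *
go(.4827,-.0997,.164,193.04)
for n in("scene","top"):
    im,d,p=grab(n);W=world(p,d)
    P=np.array(readout.read_state()["position"])
    m=(np.hypot(W[...,0]-P[0],W[...,1]-P[1])<.04)&(W[...,2]>.11)&(W[...,2]<P[2]+.06); 
    for lo in np.arange(.13,.3,.02):
        q=W[m&(W[...,2]>lo)&(W[...,2]<lo+.02)]
        if len(q)>5: print(n,lo.round(2),len(q),q.min(0).round(3),q.max(0).round(3))
```

```text
t6.05 P [ 0.4808 -0.0981  0.246 ] phi-166.86 F [ 0.3 -0.5 -3.1] w0.0305 g60.1 q [-0.35  0.22 -0.21  1.14 -0.   -2.15]
GO dx,dy,dz cm [ 0.2  -0.16  8.2 ] yaw 0.1
scene 0.13 19 [ 0.479 -0.112  0.144] [ 0.496 -0.082  0.15 ]
scene 0.15 92 [ 0.476 -0.112  0.15 ] [ 0.497 -0.081  0.17 ]
scene 0.17 88 [ 0.475 -0.111  0.17 ] [ 0.497 -0.081  0.19 ]
scene 0.19 92 [ 0.476 -0.112  0.19 ] [ 0.498 -0.082  0.21 ]
scene 0.21 106 [ 0.475 -0.112  0.21 ] [ 0.498 -0.082  0.229]
scene 0.23 72 [ 0.479 -0.111  0.23 ] [ 0.504 -0.082  0.25 ]
scene 0.25 100 [ 0.476 -0.104  0.25 ] [ 0.512 -0.082  0.27 ]
scene 0.27 73 [ 0.457 -0.103  0.271] [ 0.511 -0.081  0.29 ]
scene 0.29 23 [ 0.454 -0.092  0.29 ] [ 0.508 -0.079  0.306]
```

{"fn": "drive_tool", "kwargs": {
  "commands": [
    {"dx": 0.2,"dy": -0.16,"dz": 2,"yaw": 0},
    {"dx": 0.2,"dy": -0.16,"dz": 5,"yaw": 0},
    {"dx": 0.2,"dy": -0.16,"dz": 7.5,"yaw": 0},
    {"dx": 0.2,"dy": -0.16,"dz": 8.2,"yaw": 0},
    {"dx": 0.2,"dy": -0.16,"dz": 8.2,"yaw": 0},
    {"dx": 0.2,"dy": -0.16,"dz": 8.2,"yaw": 0}
  ]
}}

```text
t: 6.75
position: [0.4839, -0.1012, 0.1659]
eef_rot: [[0.225, -0.974, 0.001], [-0.974, -0.225, -0.0], [0.001, -0.001, -1.0]]
force: [0.6, 0.9, -2.9]
grip_width: 0.0307
grasp_force: 60.1
```

Run:
```python
from h import *
go(.4827,-.0997,.149,193.04)
```

```text
t6.75 P [ 0.4839 -0.1012  0.1659] phi-167.01 F [ 0.6  0.9 -2.9] w0.0307 g60.1 q [-0.35  0.28 -0.35  0.94 -0.   -2.15]
GO dx,dy,dz cm [-0.18  0.09  1.69] yaw -0.05
```

{"fn": "drive_tool", "kwargs": {
  "commands": [
    {"dx": -0.18,"dy": 0.09,"dz": 0.8,"yaw": 0},
    {"dx": -0.18,"dy": 0.09,"dz": 1.4,"yaw": 0},
    {"dx": -0.18,"dy": 0.09,"dz": 1.7,"yaw": 0},
    {"dx": -0.18,"dy": 0.09,"dz": 1.7,"yaw": 0}
  ]
}}

```text
t: 7.15
position: [0.4821, -0.099, 0.1478]
eef_rot: [[0.226, -0.974, -0.0], [-0.974, -0.226, -0.0], [0.0, 0.0, -1.0]]
force: [0.3, -0.6, -2.7]
grip_width: 0.031
grasp_force: 60.3
```

{"fn": "drive_tool", "kwargs": {
  "commands": [
    {"dx": -0.5,"dy": 0,"dz": 0.1,"yaw": 0},
    {"dx": -1.0,"dy": 0,"dz": 0.15,"yaw": 0},
    {"dx": -1.5,"dy": 0,"dz": 0.22,"yaw": 0},
    {"dx": -2.0,"dy": 0,"dz": 0.3,"yaw": 0},
    {"dx": -2.0,"dy": 0,"dz": 0.3,"yaw": 0}
  ]
}}

```text
t: 7.65
position: [0.4779, -0.0792, 0.1457]
eef_rot: [[0.226, -0.974, 0.001], [-0.974, -0.226, -0.001], [0.001, -0.001, -1.0]]
force: [0.8, -2.0, 3.8]
grip_width: 0.0307
grasp_force: 61.4
```

```bash
cat >> h.py <<'E'
S=np.array([.4732,-.0588]); EX=np.array([.9742,.2256]); EY=np.array([-.2256,.9742])
def vr():
    P,R=st(); print("vrest x,y,z mm",((P[:2]-S)@EX*1e3).round(1),((P[:2]-S)@EY*1e3).round(1),(P[2]*1e3).round(1))
E
python3 -c "
from h import *
vr()"
```

```text
t7.65 P [ 0.4779 -0.0792  0.1457] phi-166.93 F [ 0.8 -2.   3.8] w0.0307 g61.4 q [-0.31  0.28 -0.4   0.88 -0.   -2.11]
vrest x,y,z mm -0.0 -20.9 145.7
```

{"fn": "drive_tool", "kwargs": {
  "commands": [
    {"dx": -0.6,"dy": 0,"dz": 0.2,"yaw": 0},
    {"dx": -1.2,"dy": 0,"dz": 0.45,"yaw": 0},
    {"dx": -1.75,"dy": 0,"dz": 0.75,"yaw": 0},
    {"dx": -2.4,"dy": 0,"dz": 1.1,"yaw": 0},
    {"dx": -3.0,"dy": 0,"dz": 1.45,"yaw": 0},
    {"dx": -3.5,"dy": 0,"dz": 1.75,"yaw": 0},
    {"dx": -3.5,"dy": 0,"dz": 1.75,"yaw": 0}
  ]
}}

```text
t: 8.35
position: [0.4695, -0.0449, 0.1272]
eef_rot: [[0.226, -0.974, -0.0], [-0.974, -0.226, 0.0], [-0.0, 0.0, -1.0]]
force: [1.3, -1.4, -0.9]
grip_width: 0.0306
grasp_force: 62.7
```

```bash
python3 -c "
from h import *
vr()
im,d,p=grab('scene'); save('s1',cv2.resize(im[120:240,250:370],None,fx=4,fy=4,interpolation=3))"
```

```text
t8.35 P [ 0.4695 -0.0449  0.1272] phi-166.93 F [ 1.3 -1.4 -0.9] w0.0306 g62.7 q [-0.25  0.28 -0.46  0.83  0.   -2.05]
vrest x,y,z mm -0.4 14.4 127.2
```

View pics/s1.png

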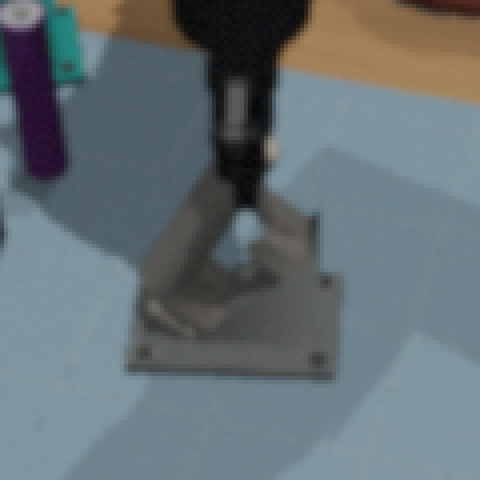

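{"fn": "drive_tool", "kwargs": {
  "commands": [
    {"dx": -0.5,"dy": -0.04,"dz": 0.35,"yaw": 0},
    {"dx": -1.05,"dy": -0.04,"dz": 0.77,"yaw": 0},
    {"dx": -1.55,"dy": -0.04,"dz": 1.2,"yaw": 0},
    {"dx": -1.95,"dy": -0.04,"dz": 1.6,"yaw": 0},
    {"dx": -2.25,"dy": -0.04,"dz": 1.9,"yaw": 0},
    {"dx": -2.25,"dy": -0.04,"dz": 1.9,"yaw": 0}
  ]
}}

```text
t: 9.0
position: [0.4646, -0.0229, 0.1081]
eef_rot: [[0.226, -0.974, -0.001], [-0.974, -0.226, 0.0], [-0.0, 0.001, -1.0]]
force: [-0.0, -2.1, 1.4]
grip_width: 0.0306
grasp_force: 61.3
```

```bash
cat >> h.py <<'E'
def cyl(n,lo,c,g,r=.045,hi=.25):
    im,d,p=grab(n); W=world(p,d); hsv=cv2.cvtColor(im,cv2.COLOR_RGB2HSV)
    m=(np.hypot(W[...,0]-c[0],W[...,1]-c[1])<r)&(W[...,2]>lo)&(W[...,2]<hi)
    return im,W,m
E
python3 -c "
from h import *
vr()
for n in('scene','wrist'):
    im,W,m=cyl(n,.03,S,0,.1)
    x=(W[...,:2]-S)@EX*1e3; y=(W[...,:2]-S)@EY*1e3; z=W[...,2]*1e3-89.5
    s=(y+z)*.7071+70; nn=(z-y)*.7071
    for a in range(-5,150,10):
        k=m&(abs(x)<5)&(s>a)&(s<a+10)&(nn>-10)&(nn<30)
        if k.sum()>3: print(n,a,k.sum(),np.percentile(nn[k],[50,90]).round(1),'max s',s[k].max().round(1))
"
```

```text
t9.00 P [ 0.4646 -0.0229  0.1081] phi-166.93 F [-0.  -2.1  1.4] w0.0306 g61.3 q [-0.21  0.29 -0.5   0.77  0.   -2.01]
vrest x,y,z mm -0.2 36.9 108.1
scene 5 8 [14.6 15.8] max s 13.7
scene 15 5 [15.6 16.3] max s 24.7
scene 25 6 [16.  16.6] max s 33.6
scene 35 8 [16.8 17.5] max s 44.5
scene 45 8 [17.1 17.6] max s 54.2
scene 55 8 [16.9 18.7] max s 63.8
scene 65 7 [18.5 19.1] max s 74.2
scene 75 11 [18.3 19. ] max s 84.4
scene 85 5 [18.  18.8] max s 93.9
scene 95 10 [19.6 20.5] max s 104.3
scene 105 9 [20.1 20.7] max s 114.6
scene 135 10 [-4.  -1.2] max s 141.2
wrist -5 36 [15.1 15.8] max s 5.0
wrist 5 171 [15.4 16. ] max s 15.0
wrist 15 186 [15.9 16.6] max s 24.9
wrist 25 216 [16.4 17.1] max s 35.0
wrist 35 224 [16.9 17.7] max s 44.9
wrist 45 250 [17.5 18.1] max s 55.0
wrist 55 279 [18.  18.7] max s 65.0
wrist 65 308 [18.6 19.3] max s 75.0
wrist 75 346 [19.  19.7] max s 85.0
wrist 85 378 [19.6 20.3] max s 95.0
wrist 95 442 [20.1 20.9] max s 105.0
wrist 105 487 [20.6 21.4] max s 115.0
wrist 115 560 [21.1 21.9] max s 125.0
wrist 125 630 [21.7 22.5] max s 135.0
wrist 135 674 [17.7 22.3] max s 142.0
```

{"fn": "drive_tool", "kwargs": {
  "commands": [
    {"dx": -0.15,"dy": -0.02,"dz": 0.15,"yaw": 0},
    {"dx": -0.3,"dy": -0.02,"dz": 0.3,"yaw": 0},
    {"dx": -0.37,"dy": -0.02,"dz": 0.4,"yaw": 0},
    {"dx": -0.37,"dy": -0.02,"dz": 0.4,"yaw": 0}
  ]
}}

```text
t: 9.5
position: [0.4643, -0.0197, 0.1045]
eef_rot: [[0.226, -0.974, -0.0], [-0.974, -0.226, 0.0], [-0.0, 0.0, -1.0]]
force: [-0.4, -2.0, 2.8]
grip_width: 0.0306
grasp_force: 61.1
```

```bash
cat >> h.py <<'E'
def look(n="wrist"):
    vr(); im,W,m=cyl(n,.03,S,0,.1)
    x=(W[...,:2]-S)@EX*1e3; y=(W[...,:2]-S)@EY*1e3; z=W[...,2]*1e3-89.5
    s=(y+z)*.7071+70; nn=(z-y)*.7071
    for a in (5,30,60,90,120):
        k=m&(abs(x)<5)&(s>a)&(s<a+10)&(nn>-10)&(nn<30)
        if k.sum()>3: print(a,k.sum(),np.percentile(nn[k],[50,90]).round(1))
    k=m&(abs(x)<5)&(nn>-5)&(nn<5)&(s>120)&(s<150)
    if k.any(): print("end s",np.percentile(s[k],[50,90,99]).round(1))
    k=m&(nn>8)&(nn<30)&(s>5)&(s<120)&(abs(x)<20)
    for a in (10,60): 
        kk=k&(s>a)&(s<a+30); 
        if kk.any(): print("x range",a,np.percentile(x[kk],[1,99]).round(1))
E
python3 -c "
from h import *
look()"
```

```text
t9.50 P [ 0.4643 -0.0197  0.1045] phi-166.96 F [-0.4 -2.   2.8] w0.0306 g61.1 q [-0.2   0.3  -0.51  0.76 -0.   -2.  ]
vrest x,y,z mm 0.1 40.1 104.5
5 193 [15.5 16.1]
30 239 [15.6 16.2]
60 314 [15.9 16.6]
90 425 [16.1 16.8]
120 606 [16.3 17.1]
end s [141.5 141.6 141.7]
x range 10 [-14.   12.9]
x range 60 [-14.1  13.2]
```

{"fn": "drive_tool", "kwargs": {
  "commands": [
    {"dx": -0.07,"dy": 0,"dz": 0.07,"yaw": 0},
    {"dx": -0.03,"dy": 0,"dz": 0.12,"yaw": 0},
    {"dx": 0.03,"dy": 0,"dz": 0.17,"yaw": 0},
    {"dx": 0.07,"dy": 0,"dz": 0.22,"yaw": 0},
    {"dx": 0.07,"dy": 0,"dz": 0.22,"yaw": 0}
  ]
}}

```text
t: 10.05
position: [0.4645, -0.0207, 0.1027]
eef_rot: [[0.225, -0.974, 0.0], [-0.974, -0.225, -0.001], [0.001, 0.0, -1.0]]
force: [-3.4, -2.2, 7.6]
grip_width: 0.0306
grasp_force: 62.0
```

```bash
python3 -c "
from h import *
look()"
```

```text
t10.05 P [ 0.4645 -0.0207  0.1027] phi-166.97 F [-3.4 -2.2  7.6] w0.0306 g62.0 q [-0.2   0.3  -0.51  0.76 -0.   -2.  ]
vrest x,y,z mm 0.1 39.1 102.7
5 190 [15.6 16.2]
30 240 [15.6 16.2]
60 319 [15.6 16.3]
90 438 [15.7 16.4]
120 618 [15.8 16.7]
end s [139.5 139.7 139.7]
x range 10 [-13.9  12.8]
x range 60 [-14.  13.]
```

{"fn": "drive_tool", "kwargs": {
  "commands": [
    {"dx": 0.05,"dy": 0,"dz": 0.05,"yaw": 0},
    {"dx": 0.1,"dy": 0,"dz": 0.1,"yaw": 0},
    {"dx": 0.1,"dy": 0,"dz": 0.1,"yaw": 0}
  ]
}}

```text
t: 10.4
position: [0.4645, -0.0207, 0.1023]
eef_rot: [[0.226, -0.974, 0.0], [-0.974, -0.226, 0.001], [-0.001, -0.001, -1.0]]
force: [-5.7, 2.3, 19.5]
grip_width: 0.0308
grasp_force: 63.3
```

```bash
python3 -c "
from h import *
look()"
```

```text
t10.40 P [ 0.4645 -0.0207  0.1023] phi-166.93 F [-5.7  2.3 19.5] w0.0308 g63.3 q [-0.2   0.3  -0.51  0.76  0.   -2.  ]
vrest x,y,z mm 0.2 39.0 102.3
5 196 [15.6 16.1]
30 245 [15.6 16.2]
60 336 [15.6 16.3]
90 446 [15.6 16.4]
120 626 [15.7 16.5]
end s [139.5 139.7 139.7]
x range 10 [-14.   12.8]
x range 60 [-13.8  13. ]
```

{"fn": "drive_tool", "kwargs": {
  "claw": 8.5,
  "commands": [
    {"dx": 0,"dy": 0,"dz": 0,"yaw": 0},
    {"dx": 0,"dy": 0,"dz": 0,"yaw": 0},
    {"dx": 0,"dy": 0,"dz": 0,"yaw": 0},
    {"dx": 0,"dy": 0,"dz": 0,"yaw": 0},
    {"dx": 0,"dy": 0,"dz": 0,"yaw": 0},
    {"dx": 0,"dy": 0,"dz": 0,"yaw": 0}
  ]
}}

```text
t: 11.05
position: [0.4647, -0.0214, 0.1012]
eef_rot: [[0.226, -0.974, -0.0], [-0.974, -0.226, 0.0], [-0.0, 0.0, -1.0]]
force: [-0.6, 0.3, -0.1]
grip_width: 0.0849
grasp_force: 0.0
```

{"fn": "drive_tool", "kwargs": {
  "commands": [
    {"dx": 0,"dy": 0,"dz": -2,"yaw": 0},
    {"dx": 0,"dy": 0,"dz": -5,"yaw": 0},
    {"dx": 0,"dy": 0,"dz": -8,"yaw": 0},
    {"dx": 0,"dy": 0,"dz": -8,"yaw": 0}
  ]
}}

```text
t: 11.45
position: [0.467, -0.0218, 0.1847]
eef_rot: [[0.226, -0.974, 0.006], [-0.974, -0.226, -0.001], [0.002, -0.005, -1.0]]
force: [0.2, -0.6, 0.0]
grip_width: 0.0848
grasp_force: 0.0
```

```bash
python3 -c "
from h import *
look()"
```

```text
t11.45 P [ 0.467  -0.0218  0.1847] phi-166.96 F [ 0.2 -0.6  0. ] w0.0848 g0.0 q [-0.2   0.21 -0.39  0.97  0.   -2.  ]
vrest x,y,z mm 2.3 37.4 184.7
5 99 [15.7 16.4]
30 105 [15.6 16.5]
60 137 [15.7 16.3]
90 163 [15.6 16.3]
120 200 [15.6 16.3]
end s [139.5 139.9 140.1]
x range 10 [-14.2  12.8]
x range 60 [-13.9  12.8]
```

```bash
python3 -c "
from h import *
t=S-.0005*EX-.0018*EY; print(t); go(*t,.125,193.04)"
```

```text
[ 0.47311898 -0.06066636]
t11.50 P [ 0.466  -0.0217  0.1828] phi-166.96 F [-1.  -0.3 -1.3] w0.0851 g0.0 q [-0.2   0.21 -0.39  0.96  0.   -2.  ]
GO dx,dy,dz cm [3.95 0.21 5.79] yaw -0.0
```

{"fn": "drive_tool", "kwargs": {
  "commands": [
    {"dx": 2,"dy": 0.1,"dz": 0,"yaw": 0},
    {"dx": 3.9,"dy": 0.2,"dz": 1,"yaw": 0},
    {"dx": 3.95,"dy": 0.2,"dz": 3,"yaw": 0},
    {"dx": 3.95,"dy": 0.2,"dz": 5,"yaw": 0},
    {"dx": 3.95,"dy": 0.2,"dz": 5.8,"yaw": 0},
    {"dx": 3.95,"dy": 0.2,"dz": 5.8,"yaw": 0},
    {"dx": 3.95,"dy": 0.2,"dz": 5.8,"yaw": 0}
  ]
}}

```text
t: 12.2
position: [0.4717, -0.0603, 0.1235]
eef_rot: [[0.226, -0.974, -0.0], [-0.974, -0.226, 0.0], [-0.0, 0.0, -1.0]]
force: [0.3, 0.1, 0.9]
grip_width: 0.0855
grasp_force: 0.0
```

```bash
python3 -c "
from h import *
t=S-.0005*EX-.0018*EY; vr(); go(*t,.079,193.04)"
```

```text
t12.20 P [ 0.4717 -0.0603  0.1235] phi-166.95 F [0.3 0.1 0.9] w0.0855 g0.0 q [-0.28  0.29 -0.46  0.82  0.   -2.08]
vrest x,y,z mm -1.8 -1.1 123.5
t12.20 P [ 0.4717 -0.0603  0.1235] phi-166.95 F [0.3 0.1 0.9] w0.0855 g0.0 q [-0.28  0.29 -0.46  0.82  0.   -2.08]
GO dx,dy,dz cm [ 0.07 -0.13  4.45] yaw 0.01
```

{"fn": "drive_tool", "kwargs": {
  "commands": [
    {"dx": 0.07,"dy": -0.13,"dz": 1.5,"yaw": 0},
    {"dx": 0.07,"dy": -0.13,"dz": 3,"yaw": 0},
    {"dx": 0.07,"dy": -0.13,"dz": 3.9,"yaw": 0},
    {"dx": 0.07,"dy": -0.13,"dz": 4.2,"yaw": 0},
    {"dx": 0.07,"dy": -0.13,"dz": 4.45,"yaw": 0},
    {"dx": 0.07,"dy": -0.13,"dz": 4.45,"yaw": 0}
  ]
}}

```text
t: 12.8
position: [0.4734, -0.0608, 0.0791]
eef_rot: [[0.226, -0.974, 0.0], [-0.974, -0.226, -0.0], [0.0, -0.0, -1.0]]
force: [0.9, 0.5, 0.4]
grip_width: 0.0852
grasp_force: 0.0
```

```bash
python3 -c "
from h import *
look()"
```

```text
t12.80 P [ 0.4734 -0.0608  0.0791] phi-166.96 F [0.9 0.5 0.4] w0.0852 g0.0 q [-0.28  0.35 -0.51  0.71 -0.   -2.08]
vrest x,y,z mm -0.3 -2.0 79.1
5 258 [15.6 16.2]
30 327 [15.6 16.4]
60 442 [15.6 16.4]
90 632 [15.6 16.4]
x range 10 [-14.   12.8]
x range 60 [-14.   12.9]
```

{"fn": "drive_tool", "kwargs": {
  "claw": 2.0,
  "commands": [
    {"dx": 0,"dy": 0,"dz": 0,"yaw": 0},
    {"dx": 0,"dy": 0,"dz": 0,"yaw": 0},
    {"dx": 0,"dy": 0,"dz": 0,"yaw": 0},
    {"dx": 0,"dy": 0,"dz": 0,"yaw": 0},
    {"dx": 0,"dy": 0,"dz": 0,"yaw": 0},
    {"dx": 0,"dy": 0,"dz": 0,"yaw": 0},
    {"dx": 0,"dy": 0,"dz": 0,"yaw": 0}
  ]
}}

```text
t: 13.55
position: [0.4735, -0.0607, 0.0793]
eef_rot: [[0.226, -0.974, 0.001], [-0.974, -0.226, 0.0], [0.0, -0.001, -1.0]]
force: [-1.1, 1.1, 5.5]
grip_width: 0.03
grasp_force: 58.9
```

```bash
python3 -c "
from h import *
look()"
```

```text
t13.55 P [ 0.4735 -0.0607  0.0793] phi-166.96 F [-1.1  1.1  5.5] w0.0300 g58.9 q [-0.28  0.35 -0.51  0.71  0.   -2.08]
vrest x,y,z mm -0.1 -1.9 79.3
5 255 [15.5 16.3]
30 334 [15.6 16.4]
60 437 [15.5 16.4]
90 642 [15.6 16.5]
x range 10 [-14.   12.8]
x range 60 [-19.3  19.2]
```

{"fn": "drive_tool", "kwargs": {
  "commands": [
    {"dx": 0,"dy": 0,"dz": -1,"yaw": 0},
    {"dx": 0,"dy": 0,"dz": -3,"yaw": 0},
    {"dx": 0,"dy": 0,"dz": -6,"yaw": 0},
    {"dx": 0,"dy": 0,"dz": -10,"yaw": 0},
    {"dx": 0,"dy": 0,"dz": -14,"yaw": 0},
    {"dx": 0,"dy": 0,"dz": -14,"yaw": 0}
  ]
}}

```text
t: 14.2
position: [0.4756, -0.0614, 0.224]
eef_rot: [[0.226, -0.974, 0.008], [-0.974, -0.226, -0.002], [0.004, -0.007, -1.0]]
force: [1.3, -0.9, -3.5]
grip_width: 0.0302
grasp_force: 60.2
```

```bash
python3 -c "
from h import *
go(.533,.2919,.21,95.8)
im,d,p=grab('wrist'); save('w2',cv2.resize(im,(480,300)))
"
```

```text
t14.20 P [ 0.4756 -0.0614  0.224 ] phi-166.96 F [ 1.3 -0.9 -3.5] w0.0302 g60.2 q [-0.28  0.2  -0.29  1.07 -0.   -2.08]
GO dx,dy,dz cm [-33.13 -13.55   1.36] yaw 97.24
```

View pics/w2.png

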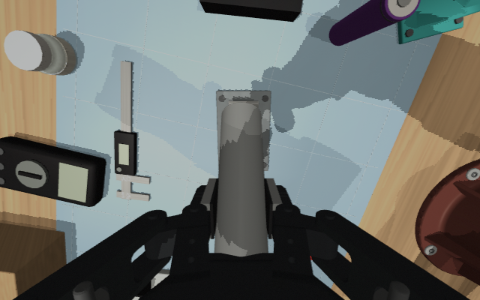

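{"fn": "drive_tool", "kwargs": {
  "commands": [
    {"dx": -4,"dy": -1.6,"dz": 0,"yaw": 8},
    {"dx": -8.5,"dy": -3.5,"dz": 0,"yaw": 16},
    {"dx": -13,"dy": -5.3,"dz": 0,"yaw": 24},
    {"dx": -17.5,"dy": -7.2,"dz": 0,"yaw": 32},
    {"dx": -22,"dy": -9,"dz": 0,"yaw": 40},
    {"dx": -26.5,"dy": -10.8,"dz": 0,"yaw": 48},
    {"dx": -30,"dy": -12.3,"dz": 0,"yaw": 56},
    {"dx": -33.1,"dy": -13.5,"dz": 0,"yaw": 64}
  ]
}}

```text
t: 15.05
position: [0.529, 0.2939, 0.217]
eef_rot: [[-0.765, -0.644, -0.003], [-0.644, 0.765, -0.001], [0.003, 0.001, -1.0]]
force: [1.4, -0.0, -2.5]
grip_width: 0.0301
grasp_force: 60.0
```

{"fn": "drive_tool", "kwargs": {
  "commands": [
    {"dx": 0,"dy": 0,"dz": 0,"yaw": 8},
    {"dx": 0,"dy": 0,"dz": 0,"yaw": 16},
    {"dx": 0,"dy": 0,"dz": 0,"yaw": 24},
    {"dx": 0,"dy": 0,"dz": 0,"yaw": 33.2},
    {"dx": 0,"dy": 0,"dz": 0,"yaw": 33.2},
    {"dx": 0,"dy": 0,"dz": 0,"yaw": 33.2}
  ]
}}

```text
t: 15.65
position: [0.5293, 0.2919, 0.2176]
eef_rot: [[-0.992, -0.129, -0.002], [-0.129, 0.992, -0.001], [0.002, -0.001, -1.0]]
force: [1.5, 0.1, -2.8]
grip_width: 0.0299
grasp_force: 60.1
```

```bash
cat >> h.py <<'E'
def fixpts(n,O,a):
    im,d,p=grab(n); W=world(p,d); ex=np.array([np.cos(a),np.sin(a)]); ey=np.array([-np.sin(a),np.cos(a)])
    return im,(W[...,:2]-O)@ex*1e3,(W[...,:2]-O)@ey*1e3,W[...,2]*1e3
E
python3 - <<'E'
from h import *
st()
O=np.array([.539,.2928]); a=np.radians(5.8)
for n in("top","wrist","scene"):
    im,x,y,z=fixpts(n,O,a)
    print(n)
    # saddle top edges
    for lo,hi in((-62,-38),(38,62)):
        k=(x>lo)&(x<hi)&(abs(y)<28)&(z>24)&(z<50)
        if k.sum()>20: print(" saddle",k.sum(),"x",np.percentile(x[k],[2,98]).round(1),"y",np.percentile(y[k],[2,98]).round(1),"zmax",np.percentile(z[k],98).round(1))
        yy,zz=y[k],z[k]
        if k.sum()>20: # groove V fit z=c+|y-y0|
            from scipy.optimize import least_squares
            r=least_squares(lambda v:v[1]+abs(yy-v[0])-zz,[0,27],loss="soft_l1"); print("  V",r.x.round(1))
    k=(x>70)&(x<105)&(abs(y)<20)&(z>68)&(z<82)
    if k.sum()>10: print(" post",k.sum(),"x",np.percentile(x[k],[2,98]).round(1),"y",np.percentile(y[k],[2,98]).round(1))
    k=(x>-160)&(x<-90)&(abs(y)<25)&(z>80)&(z<96)
    if k.sum()>10: print(" upright",k.sum(),"x",np.percentile(x[k],[2,98]).round(1),"y",np.percentile(y[k],[2,98]).round(1),z[k].max())
    k=(abs(x)<140)&(abs(y)<50)&(z>8)&(z<15)
    if k.sum()>50:
        m=cv2.morphologyEx(k.astype(np.uint8),cv2.MORPH_OPEN,np.ones((3,3)))>0
        print(" base",cv2.minAreaRect(np.stack([x[m],y[m]],-1).astype(np.float32)))
E
```

```text
t15.65 P [0.5293 0.2919 0.2176] phi97.40 F [ 1.5  0.1 -2.8] w0.0299 g60.1 q [ 0.38  0.45  0.05  1.17 -0.    0.25]
top
 saddle 122 x [-57.7 -42.3] y [-22.1  21.6] zmax 46.9
  V [-0.2 25.4]
 saddle 80 x [42.1 57.9] y [-22.1  18.7] zmax 46.0
  V [-0.6 26. ]
 post 110 x [76.9 98.3] y [-14.9  14.1]
 upright 110 x [-137.5 -111. ] y [-10.9  10.4] 93.94409728774207
 base ((-26.20940399169922, -0.8871002197265625), (83.03718566894531, 226.08001708984375), 89.64423370361328)
wrist
 saddle 88 x [-57.3 -52.7] y [-19.8  23.2] zmax 46.4
  V [ 1.4 24.6]
 upright 956 x [-136.9 -109.9] y [-8.7 12. ] 91.88821436169918
 base ((-34.20856475830078, 1.7399826049804688), (211.3040008544922, 84.21318817138672), 0.02730598859488964)
scene
 saddle 185 x [-57.4 -39.9] y [-20.7  22.1] zmax 45.9
  V [ 0.7 24.7]
 saddle 132 x [42.  59.9] y [-20.9  22.5] zmax 46.1
  V [-0.3 24.7]
 post 169 x [ 78.4 100. ] y [-13.6  15.1]
 upright 99 x [-135.4 -108.7] y [-9.6 11.1] 91.24419123833884
 base ((-16.481277465820312, 0.9688796997070312), (84.10928344726562, 246.12582397460938), 89.96663665771484)
```

```bash
cat >> h.py <<'E'
FO=np.array([.539,.2935]); FA=np.radians(5.8); FX=np.array([np.cos(FA),np.sin(FA)]); FY=np.array([-FX[1],FX[0]])
def fx(x,z,y=0):
    P,R=st(); print("fixture now x,y,z",((P[:2]-FO)@FX*1e3).round(1),((P[:2]-FO)@FY*1e3).round(1),(P[2]*1e3).round(1))
    t=FO+FX*x/1e3+FY*y/1e3; d=R.T@(np.array([*t,z/1e3])-P); a=np.degrees(np.arctan2(R[1,1],R[0,1]))
    print("GO",(d*100).round(2),"yaw",round(-((95.8-a+180)%360-180),2))
E
python3 -c "
from h import *
fx(-14.3,105)"
```

```text
t15.80 P [0.5298 0.292  0.2184] phi97.34 F [ 0.  -0.  -3.6] w0.0301 g60.1 q [ 0.38  0.45  0.05  1.17 -0.    0.25]
fixture now x,y,z -9.3 -0.5 218.4
GO [ 0.49  0.07 11.34] yaw 1.54
```

{"fn": "drive_tool", "kwargs": {
  "commands": [
    {"dx": 0.49,"dy": 0.07,"dz": 3,"yaw": 1.5},
    {"dx": 0.49,"dy": 0.07,"dz": 7,"yaw": 1.5},
    {"dx": 0.49,"dy": 0.07,"dz": 10,"yaw": 1.5},
    {"dx": 0.49,"dy": 0.07,"dz": 11.2,"yaw": 1.5},
    {"dx": 0.49,"dy": 0.07,"dz": 11.2,"yaw": 1.5},
    {"dx": 0.49,"dy": 0.07,"dz": 11.2,"yaw": 1.5}
  ]
}}

```text
t: 16.4
position: [0.5259, 0.2926, 0.1081]
eef_rot: [[-0.995, -0.1, 0.002], [-0.1, 0.995, 0.001], [-0.002, 0.0, -1.0]]
force: [-0.5, -0.0, -2.2]
grip_width: 0.0303
grasp_force: 60.2
```

```bash
cat >> h.py <<'E'
def flook(n="wrist"):
    im,x,y,z=fixpts(n,FO,FA)
    for lo in range(-100,90,10):
        k=(x>lo)&(x<lo+10)&(abs(y)<25)&(z>47)&(z<160)
        if k.sum()>5:
            zt=np.percentile(z[k],95); kk=k&(z>zt-6); print(n,lo,kk.sum(),"ztop",zt.round(1),"y",np.percentile(y[kk],[3,97]).round(1),"xmin",x[k].min().round(1))
    k=(x>-58)&(x<-42)&(abs(y)<28)&(z>38)&(z<47.5); 
    if k.any(): print("saddle y",np.percentile(y[k],[1,99]).round(1))
E
python3 -c "
from h import *
fx(-14.3,88)
flook()"
```

```text
t16.40 P [0.5259 0.2926 0.1081] phi95.72 F [-0.5 -0.  -2.2] w0.0303 g60.2 q [ 0.39  0.52 -0.13  0.91  0.    0.29]
fixture now x,y,z -13.1 0.4 108.1
GO [ 0.12 -0.04  2.01] yaw -0.08
wrist -100 92 ztop 57.9 y [-6.   7.4] xmin -100.0
wrist -80 109 ztop 83.1 y [-5.6  8.4] xmin -72.2
wrist -70 468 ztop 91.4 y [-8.4 10.8] xmin -70.0
wrist -60 546 ztop 101.3 y [-8.3 11. ] xmin -60.0
wrist -50 633 ztop 111.3 y [-8.6 11. ] xmin -50.0
wrist -40 717 ztop 121.5 y [-8.7 10.5] xmin -40.0
wrist -30 713 ztop 157.5 y [-24.5  24.5] xmin -30.0
wrist -20 538 ztop 147.3 y [-15.6  18. ] xmin -20.0
wrist -10 1231 ztop 151.7 y [-15.4  17.1] xmin -10.0
wrist 0 384 ztop 153.8 y [-10.6  12.5] xmin 0.0
saddle y [-20.9  22.8]
```

{"fn": "drive_tool", "kwargs": {
  "commands": [
    {"dx": 0.1,"dy": -0.04,"dz": 1.0,"yaw": 0},
    {"dx": 0.1,"dy": -0.04,"dz": 1.8,"yaw": 0},
    {"dx": 0.0,"dy": -0.04,"dz": 2.1,"yaw": 0},
    {"dx": -0.1,"dy": -0.04,"dz": 2.5,"yaw": 0},
    {"dx": -0.2,"dy": -0.04,"dz": 2.8,"yaw": 0},
    {"dx": -0.2,"dy": -0.04,"dz": 2.8,"yaw": 0}
  ]
}}

```text
t: 17.05
position: [0.5293, 0.2926, 0.0802]
eef_rot: [[-0.995, -0.099, 0.004], [-0.099, 0.995, 0.001], [-0.004, 0.001, -1.0]]
force: [1.9, -0.1, 7.7]
grip_width: 0.03
grasp_force: 61.2
```

```bash
python3 -c "
from h import *
fx(-6.5,66)
flook()"
```

```text
t17.05 P [0.5293 0.2926 0.0802] phi95.68 F [ 1.9 -0.1  7.7] w0.0300 g61.2 q [ 0.38  0.55 -0.16  0.85 -0.    0.29]
fixture now x,y,z -9.7 0.1 80.2
GO [-0.31 -0.01  1.42] yaw -0.12
wrist -100 141 ztop 58.2 y [-6.   7.7] xmin -100.0
wrist -80 160 ztop 61.1 y [-7.5  9.5] xmin -72.8
wrist -70 582 ztop 68.2 y [-8.8 10.9] xmin -70.0
wrist -60 650 ztop 76.6 y [-8.8 10.5] xmin -60.0
wrist -50 702 ztop 85.0 y [-8.7 10.7] xmin -50.0
wrist -40 779 ztop 93.2 y [-8.9 10.3] xmin -40.0
wrist -30 2864 ztop 159.2 y [-21.4  23.1] xmin -30.0
wrist -20 478 ztop 122.7 y [-16.8  18.4] xmin -20.0
wrist -10 1245 ztop 119.3 y [-15.8  17.6] xmin -10.0
wrist 0 1126 ztop 123.6 y [-10.3  12.1] xmin 0.0
wrist 10 32 ztop 116.4 y [-15.   16.2] xmin 10.0
saddle y [-21.   22.9]
```

{"fn": "drive_tool", "kwargs": {
  "commands": [
    {"dx": -0.15,"dy": 0,"dz": 0.4,"yaw": 0},
    {"dx": -0.3,"dy": 0,"dz": 0.8,"yaw": 0},
    {"dx": -0.4,"dy": 0,"dz": 1.2,"yaw": 0},
    {"dx": -0.4,"dy": 0,"dz": 1.6,"yaw": 0},
    {"dx": -0.4,"dy": 0,"dz": 2.0,"yaw": 0},
    {"dx": -0.4,"dy": 0,"dz": 2.2,"yaw": 0},
    {"dx": -0.4,"dy": 0,"dz": 2.2,"yaw": 0}
  ]
}}

```text
t: 17.8
position: [0.532, 0.2927, 0.0574]
eef_rot: [[-0.995, -0.099, 0.002], [-0.099, 0.995, 0.001], [-0.002, 0.0, -1.0]]
force: [1.0, -0.6, 3.8]
grip_width: 0.0301
grasp_force: 60.8
```

```bash
python3 -c "
from h import *
fx(-6.0,44)
flook()"
```

```text
t17.80 P [0.532  0.2927 0.0574] phi95.69 F [ 1.  -0.6  3.8] w0.0301 g60.8 q [ 0.38  0.58 -0.18  0.81 -0.    0.28]
fixture now x,y,z -7.0 -0.1 57.4
GO [-0.1   0.01  1.34] yaw -0.11
wrist -100 194 ztop 58.2 y [-6.2  7.6] xmin -100.0
wrist -90 15 ztop 58.4 y [-2.5  3.7] xmin -80.3
wrist -80 1000 ztop 61.4 y [-9.2 10.9] xmin -79.8
wrist -70 1056 ztop 65.3 y [-9.7 11.3] xmin -70.0
wrist -60 1095 ztop 69.4 y [-9.6 11.2] xmin -60.0
wrist -50 1113 ztop 73.5 y [-9.8 11.5] xmin -50.0
wrist -40 1144 ztop 77.6 y [-9.9 11.3] xmin -40.0
wrist -30 3594 ztop 155.9 y [-18.7  20.1] xmin -30.0
wrist -20 2539 ztop 148.7 y [-24.2  24.1] xmin -20.0
wrist -10 372 ztop 97.2 y [-16.1  17.5] xmin -10.0
wrist 0 1302 ztop 94.6 y [-14.5  15.8] xmin 0.0
wrist 10 631 ztop 96.0 y [-11.1  12.3] xmin 10.0
saddle y [-21.   22.8]
```

{"fn": "drive_tool", "kwargs": {
  "commands": [
    {"dx": -0.05,"dy": 0,"dz": 0.4,"yaw": 0},
    {"dx": -0.1,"dy": 0,"dz": 0.8,"yaw": 0},
    {"dx": -0.2,"dy": 0,"dz": 1.1,"yaw": 0},
    {"dx": -0.2,"dy": 0,"dz": 1.3,"yaw": 0},
    {"dx": -0.2,"dy": 0,"dz": 1.4,"yaw": 0},
    {"dx": -0.2,"dy": 0,"dz": 1.4,"yaw": 0}
  ]
}}

```text
t: 18.45
position: [0.535, 0.2931, 0.0439]
eef_rot: [[-0.995, -0.099, 0.004], [-0.099, 0.995, 0.001], [-0.004, 0.001, -1.0]]
force: [2.7, -0.1, 6.7]
grip_width: 0.0302
grasp_force: 61.2
```

```bash
python3 -c "
from h import *
fx(-6.0,41.5)
flook()"
```

```text
t18.45 P [0.535  0.2931 0.0439] phi95.68 F [ 2.7 -0.1  6.7] w0.0302 g61.2 q [ 0.38  0.6  -0.18  0.78 -0.    0.28]
fixture now x,y,z -4.1 0.0 43.9
GO [ 0.19 -0.    0.24] yaw -0.12
wrist -100 272 ztop 58.0 y [-6.2  7.7] xmin -100.0
wrist -90 58 ztop 59.8 y [-6.4  7.8] xmin -80.7
wrist -80 1421 ztop 63.1 y [-10.1  11.9] xmin -80.0
wrist -70 1396 ztop 64.7 y [-10.2  12. ] xmin -70.0
wrist -60 1354 ztop 66.5 y [-10.3  11.7] xmin -60.0
wrist -50 1317 ztop 68.1 y [-10.1  11.8] xmin -50.0
wrist -40 1283 ztop 69.7 y [-10.2  11.9] xmin -40.0
wrist -30 3570 ztop 142.4 y [-18.6  20.1] xmin -30.0
wrist -20 2586 ztop 135.1 y [-24.2  24.2] xmin -20.0
wrist -10 377 ztop 84.7 y [-16.   17.5] xmin -10.0
wrist 0 397 ztop 81.7 y [-16.   17.5] xmin 0.0
wrist 10 1120 ztop 78.0 y [-10.4  11.8] xmin 10.0
wrist 20 171 ztop 78.0 y [-11.4  12.9] xmin 20.0
saddle y [-21.   22.8]
```

{"fn": "drive_tool", "kwargs": {
  "commands": [
    {"dx": -0.1,"dy": 0,"dz": 0.2,"yaw": 0},
    {"dx": -0.2,"dy": 0,"dz": 0.4,"yaw": 0},
    {"dx": -0.3,"dy": 0,"dz": 0.6,"yaw": 0},
    {"dx": -0.4,"dy": 0,"dz": 0.7,"yaw": 0},
    {"dx": -0.4,"dy": 0,"dz": 0.7,"yaw": 0}
  ]
}}

```text
t: 19.0
position: [0.538, 0.2933, 0.0363]
eef_rot: [[-0.995, -0.099, 0.002], [-0.099, 0.995, 0.001], [-0.002, 0.0, -1.0]]
force: [2.4, -0.2, 4.2]
grip_width: 0.0302
grasp_force: 61.4
```

```bash
python3 -c "
from h import *
fx(-6.0,41.5)
flook()"
```

```text
t19.00 P [0.538  0.2933 0.0363] phi95.69 F [ 2.4 -0.2  4.2] w0.0302 g61.4 q [ 0.38  0.62 -0.18  0.77 -0.    0.28]
fixture now x,y,z -1.0 -0.1 36.3
GO [ 0.5   0.01 -0.52] yaw -0.11
wrist -100 339 ztop 58.1 y [-6.1  7.6] xmin -100.0
wrist -80 1321 ztop 65.4 y [-10.1  12.1] xmin -78.1
wrist -70 1664 ztop 65.7 y [-10.3  11.9] xmin -70.0
wrist -60 1539 ztop 65.9 y [-10.4  12.1] xmin -60.0
wrist -50 1456 ztop 66.2 y [-10.4  12. ] xmin -50.0
wrist -40 1357 ztop 66.4 y [-10.5  12. ] xmin -40.0
wrist -30 3354 ztop 135.4 y [-18.7  20. ] xmin -30.0
wrist -20 4607 ztop 127.2 y [-23.6  22. ] xmin -20.0
wrist -10 429 ztop 77.2 y [-16.7  18. ] xmin -10.0
wrist 0 323 ztop 75.0 y [-16.2  17.5] xmin 0.0
wrist 10 1013 ztop 67.7 y [-10.8  11.9] xmin 10.0
wrist 20 704 ztop 67.9 y [-10.8  12.1] xmin 20.0
wrist 30 28 ztop 59.4 y [-15.2  15.7] xmin 30.4
saddle y [-21.   22.7]
```

{"fn": "drive_tool", "kwargs": {
  "commands": [
    {"dx": 0,"dy": 0,"dz": 0.1,"yaw": 0},
    {"dx": -0.1,"dy": 0,"dz": 0.17,"yaw": 0},
    {"dx": -0.2,"dy": 0,"dz": 0.17,"yaw": 0},
    {"dx": -0.4,"dy": 0,"dz": 0.17,"yaw": 0},
    {"dx": -0.6,"dy": 0,"dz": 0.17,"yaw": 0},
    {"dx": -0.6,"dy": 0,"dz": 0.17,"yaw": 0}
  ]
}}

```text
t: 19.65
position: [0.5389, 0.2936, 0.0348]
eef_rot: [[-0.995, -0.101, -0.007], [-0.101, 0.995, -0.0], [0.007, 0.001, -1.0]]
force: [-17.3, -1.9, 25.1]
grip_width: 0.0302
grasp_force: 63.8
```

```bash
python3 -c "
from h import *
fx(-6.0,41.5)
flook()
flook('scene')"
```

```text
t19.65 P [0.5389 0.2936 0.0348] phi95.78 F [-17.3  -1.9  25.1] w0.0302 g63.8 q [ 0.38  0.63 -0.17  0.78  0.    0.28]
fixture now x,y,z -0.1 0.2 34.8
GO [ 0.59 -0.02 -0.67] yaw -0.02
wrist -100 349 ztop 58.2 y [-6.1  7.5] xmin -100.0
wrist -80 1196 ztop 65.8 y [-10.3  12.1] xmin -77.1
wrist -70 1707 ztop 66.0 y [-10.3  12. ] xmin -70.0
wrist -60 1581 ztop 66.0 y [-10.3  12. ] xmin -60.0
wrist -50 1467 ztop 65.9 y [-10.5  12. ] xmin -50.0
wrist -40 1372 ztop 65.9 y [-10.4  12.2] xmin -40.0
wrist -30 445 ztop 133.8 y [-17.8  19.7] xmin -30.0
wrist -20 3628 ztop 132.6 y [-18.8  20.3] xmin -20.0
wrist -10 162 ztop 117.1 y [-24.8  10.5] xmin -10.0
wrist 0 344 ztop 74.2 y [-15.9  17.7] xmin 0.0
wrist 10 1019 ztop 66.0 y [-10.7  12.5] xmin 10.0
wrist 20 824 ztop 65.8 y [-10.6  12.3] xmin 20.0
wrist 30 57 ztop 60.0 y [-14.2  16. ] xmin 30.0
saddle y [-21.1  22.8]
scene -30 14 ztop 65.4 y [-0.3 12.1] xmin -27.9
scene -20 25 ztop 66.9 y [-5.6 11.6] xmin -19.9
scene -10 6 ztop 87.1 y [-24.9 -24. ] xmin -9.8
scene 0 12 ztop 126.4 y [-24.5  24. ] xmin 0.0
scene 10 50 ztop 140.4 y [-23.7  21.6] xmin 10.0
scene 20 10 ztop 137.9 y [-15.9  15.9] xmin 20.1
scene 30 38 ztop 65.6 y [-10.7  11.6] xmin 30.0
scene 40 43 ztop 66.6 y [-10.6   9.7] xmin 40.1
scene 50 46 ztop 65.6 y [-11.2  11.4] xmin 50.0
scene 60 12 ztop 65.6 y [-10.1  10.7] xmin 60.1
scene 70 11 ztop 77.1 y [-13.3  11.7] xmin 77.8
scene 80 63 ztop 77.4 y [-13.7  14.4] xmin 80.1
saddle y [-21.7 -17.8]
```

{"fn": "drive_tool", "kwargs": {
  "commands": [
    {"dx": 0.3,"dy": 0,"dz": -0.05,"yaw": 0},
    {"dx": 0.45,"dy": 0,"dz": -0.12,"yaw": 0},
    {"dx": 0.45,"dy": 0,"dz": -0.12,"yaw": 0}
  ]
}}

```text
t: 20.05
position: [0.5386, 0.2933, 0.0355]
eef_rot: [[-0.995, -0.099, 0.0], [-0.099, 0.995, 0.0], [-0.0, 0.0, -1.0]]
force: [1.5, 0.6, 3.4]
grip_width: 0.0303
grasp_force: 61.4
```

{"fn": "drive_tool", "kwargs": {
  "claw": 8.5,
  "commands": [
    {"dx": 0,"dy": 0,"dz": 0,"yaw": 0},
    {"dx": 0,"dy": 0,"dz": 0,"yaw": 0},
    {"dx": 0,"dy": 0,"dz": 0,"yaw": 0},
    {"dx": 0,"dy": 0,"dz": 0,"yaw": 0},
    {"dx": 0,"dy": 0,"dz": 0,"yaw": 0},
    {"dx": 0,"dy": 0,"dz": 0,"yaw": 0}
  ]
}}

```text
t: 20.65
position: [0.5385, 0.2932, 0.0353]
eef_rot: [[-0.995, -0.099, -0.0], [-0.099, 0.995, -0.0], [0.0, -0.0, -1.0]]
force: [0.0, 0.2, 0.3]
grip_width: 0.0851
grasp_force: 0.0
```

{"fn": "drive_tool", "kwargs": {
  "commands": [
    {"dx": 0,"dy": 0,"dz": -2,"yaw": 0},
    {"dx": 0,"dy": 0,"dz": -6,"yaw": 0},
    {"dx": 0,"dy": 0,"dz": -10,"yaw": 0},
    {"dx": 3,"dy": 0,"dz": -12,"yaw": 0},
    {"dx": 6,"dy": 0,"dz": -12,"yaw": 0},
    {"dx": 6,"dy": 0,"dz": -12,"yaw": 0}
  ]
}}

```text
t: 21.25
position: [0.4757, 0.287, 0.1561]
eef_rot: [[-0.995, -0.1, -0.001], [-0.1, 0.995, -0.0], [0.001, -0.0, -1.0]]
force: [-0.0, 0.1, -0.8]
grip_width: 0.0849
grasp_force: 0.0
```

```bash
python3 -c "
from h import *
fx(-126,110)
for n in('wrist','top','scene'):
    im,x,y,z=fixpts(n,FO,FA)
    k=(abs(x)<90)&(abs(y)<13)&(z>54)&(z<72); k2=k&(abs(y)<8)&(z>61)
    u=(x<-90)&(x>-160)&(abs(y)<20)&(z>80)&(z<97); p=(x>72)&(x<110)&(abs(y)<20)&(z>65)&(z<82)
    f=lambda k,v:np.percentile(v[k],[1,50,99]).round(1) if k.sum()>9 else None
    print(n,'cell x',f(k2,x),'z',f(k2,z),'y',f(k,y),'upr x',f(u,x),'y',f(u,y),'post x',f(p,x))
"
```

```text
t21.25 P [0.4757 0.287  0.1561] phi95.76 F [-0.   0.1 -0.8] w0.0849 g0.0 q [ 0.41  0.4  -0.2   0.97  0.    0.31]
fixture now x,y,z -63.7 -0.1 156.1
GO [6.23 0.01 4.61] yaw -0.04
wrist cell x [-76.3 -17.4  58. ] z [62.2 65.1 66.8] y [-12.6   0.2  12.7] upr x [-137.8 -124.7 -110.2] y [-9.9  1.1 11.5] post x None
top cell x [-76.9   8.4  78. ] z [61.1 64.7 70.3] y [-12.8  -2.2  12.4] upr x [-137.9 -123.9 -110.9] y [-11.7  -2.    9.9] post x [76.8 87.2 98.9]
scene cell x [-73.6  -1.2  60.9] z [61.5 64.7 67.7] y [-12.9  -1.3  12.6] upr x [-137.8 -119.3 -107.8] y [-10.8  -0.3  10.7] post x [ 77.4  91.8 101. ]
```

{"fn": "drive_tool", "kwargs": {
  "commands": [
    {"dx": 3,"dy": 0,"dz": 0,"yaw": 0},
    {"dx": 6.1,"dy": 0,"dz": 0,"yaw": 0},
    {"dx": 6.1,"dy": 0,"dz": 2,"yaw": 0},
    {"dx": 6.1,"dy": 0,"dz": 5,"yaw": 0},
    {"dx": 6.1,"dy": 0,"dz": 8,"yaw": 0},
    {"dx": 6.1,"dy": 0,"dz": 10,"yaw": 0},
    {"dx": 6.1,"dy": 0,"dz": 10,"yaw": 0}
  ]
}}

```text
t: 22.1
position: [0.4171, 0.2803, 0.0527]
eef_rot: [[-0.995, -0.099, -0.004], [-0.099, 0.995, -0.002], [0.004, -0.002, -1.0]]
force: [-0.3, 0.1, 0.1]
grip_width: 0.085
grasp_force: 0.0
```

{"fn": "drive_tool", "kwargs": {
  "claw": 1.0,
  "commands": [
    {"dx": 0,"dy": 0,"dz": 0,"yaw": 0},
    {"dx": 0,"dy": 0,"dz": 0,"yaw": 0},
    {"dx": 0,"dy": 0,"dz": 0,"yaw": 0},
    {"dx": 0,"dy": 0,"dz": 0,"yaw": 0},
    {"dx": 0,"dy": 0,"dz": 0,"yaw": 0},
    {"dx": 0,"dy": 0,"dz": 0,"yaw": 0},
    {"dx": 0,"dy": 0,"dz": 0,"yaw": 0},
    {"dx": 0,"dy": 0,"dz": 0,"yaw": 0}
  ]
}}

```text
t: 22.9
position: [0.4187, 0.2814, 0.0562]
eef_rot: [[-0.995, -0.099, 0.001], [-0.099, 0.995, 0.0], [-0.001, 0.0, -1.0]]
force: [0.1, -0.8, 6.0]
grip_width: 0.021
grasp_force: 58.4
```

```bash
python3 -c "
from h import *
fx(-105,55)"
```

```text
t22.90 P [0.4187 0.2814 0.0562] phi95.70 F [ 0.1 -0.8  6. ] w0.0210 g58.4 q [ 0.45  0.42 -0.47  0.68 -0.    0.35]
fixture now x,y,z -120.9 0.1 56.2
GO [-1.59 -0.01  0.12] yaw -0.1
```

{"fn": "drive_tool", "kwargs": {
  "commands": [
    {"dx": -0.3,"dy": 0,"dz": 0,"yaw": 0},
    {"dx": -0.6,"dy": 0,"dz": 0,"yaw": 0},
    {"dx": -0.9,"dy": 0,"dz": 0,"yaw": 0},
    {"dx": -1.2,"dy": 0,"dz": 0,"yaw": 0},
    {"dx": -1.5,"dy": 0,"dz": 0,"yaw": 0},
    {"dx": -1.8,"dy": 0,"dz": 0,"yaw": 0},
    {"dx": -2.0,"dy": 0,"dz": 0,"yaw": 0},
    {"dx": -2.0,"dy": 0,"dz": 0,"yaw": 0}
  ]
}}

```text
t: 23.7
position: [0.4382, 0.2834, 0.0562]
eef_rot: [[-0.995, -0.099, 0.001], [-0.099, 0.995, 0.0], [-0.001, 0.0, -1.0]]
force: [-2.2, 0.3, 7.3]
grip_width: 0.0217
grasp_force: 58.6
```

{"fn": "drive_tool", "kwargs": {
  "commands": [
    {"dx": -0.1,"dy": 0,"dz": 0,"yaw": 0},
    {"dx": -0.2,"dy": 0,"dz": 0,"yaw": 0},
    {"dx": -0.3,"dy": 0,"dz": 0,"yaw": 0},
    {"dx": -0.4,"dy": 0,"dz": 0,"yaw": 0},
    {"dx": -0.5,"dy": 0,"dz": 0,"yaw": 0},
    {"dx": -0.5,"dy": 0,"dz": 0,"yaw": 0}
  ]
}}

```text
t: 24.3
position: [0.4423, 0.2838, 0.0561]
eef_rot: [[-0.995, -0.1, -0.001], [-0.1, 0.995, 0.0], [0.001, 0.0, -1.0]]
force: [-5.8, -1.5, 9.9]
grip_width: 0.0212
grasp_force: 59.0
```

```bash
cat >> h.py <<'E'
def chk():
    for n in('top','scene'):
        im,x,y,z=fixpts(n,FO,FA)
        k2=(x>-95)&(x<75)&(abs(y)<8)&(z>61)&(z<68); u=(x<-70)&(x>-160)&(abs(y)<20)&(z>80)&(z<97)
        f=lambda k,v:np.percentile(v[k],[1,50,99]).round(1) if k.sum()>9 else None
        print(n,'cell x',f(k2,x),'z',f(k2,z),'upr x',f(u,x))
E
python3 -c "
from h import *
fx(-105,55); chk()"
```

```text
t24.30 P [0.4423 0.2838 0.0561] phi95.72 F [-5.8 -1.5  9.9] w0.0212 g59.0 q [ 0.43  0.46 -0.41  0.7   0.    0.33]
fixture now x,y,z -97.2 0.1 56.1
GO [ 0.78 -0.01  0.11] yaw -0.08
top cell x [-69.9  -3.3  61.6] z [61.1 64.4 67.9] upr x None
scene cell x [-87.5  -2.8  62.9] z [61.4 64.6 67.5] upr x [-111.6  -90.7  -84.6]
```

{"fn": "drive_tool", "kwargs": {
  "commands": [
    {"dx": -0.1,"dy": 0,"dz": 0,"yaw": 0},
    {"dx": -0.2,"dy": 0,"dz": 0,"yaw": 0},
    {"dx": -0.3,"dy": 0,"dz": 0,"yaw": 0},
    {"dx": -0.4,"dy": 0,"dz": 0,"yaw": 0},
    {"dx": -0.4,"dy": 0,"dz": 0,"yaw": 0}
  ]
}}

```text
t: 24.9
position: [0.4463, 0.2842, 0.0562]
eef_rot: [[-0.995, -0.1, -0.001], [-0.1, 0.995, 0.0], [0.001, 0.0, -1.0]]
force: [-6.4, -1.2, 11.0]
grip_width: 0.0213
grasp_force: 59.0
```

{"fn": "drive_tool", "kwargs": {
  "commands": [
    {"dx": -0.1,"dy": 0,"dz": 0,"yaw": 0},
    {"dx": -0.2,"dy": 0,"dz": 0,"yaw": 0},
    {"dx": -0.2,"dy": 0,"dz": 0,"yaw": 0}
  ]
}}

```text
t: 25.2
position: [0.4471, 0.2843, 0.0561]
eef_rot: [[-0.995, -0.1, -0.003], [-0.1, 0.995, 0.0], [0.003, 0.0, -1.0]]
force: [-9.7, -0.9, 14.7]
grip_width: 0.0215
grasp_force: 59.8
```

```bash
python3 -c "
from h import *
fx(-105,55); chk()"
```

```text
t25.20 P [0.4471 0.2843 0.0561] phi95.73 F [-9.7 -0.9 14.7] w0.0215 g59.8 q [ 0.43  0.47 -0.4   0.71  0.    0.33]
fixture now x,y,z -92.3 0.1 56.1
GO [ 1.27 -0.01  0.12] yaw -0.07
top cell x [-64.9   2.3  66.8] z [61.1 64.2 67.7] upr x None
scene cell x [-82.3   3.6  67.9] z [61.4 64.6 67.7] upr x [-108.2  -86.1  -79.6]
```

{"fn": "drive_tool", "kwargs": {
  "commands": [
    {"dx": -0.1,"dy": 0,"dz": 0,"yaw": 0},
    {"dx": -0.2,"dy": 0,"dz": 0,"yaw": 0},
    {"dx": -0.2,"dy": 0,"dz": 0,"yaw": 0}
  ]
}}

```text
t: 25.6
position: [0.4472, 0.2843, 0.0561]
eef_rot: [[-0.995, -0.1, -0.006], [-0.1, 0.995, -0.0], [0.006, 0.001, -1.0]]
force: [-18.2, -1.4, 21.2]
grip_width: 0.0216
grasp_force: 60.8
```

```bash
python3 -c "
from h import *
fx(-105,55); chk()"
```

```text
t25.60 P [0.4472 0.2843 0.0561] phi95.76 F [-18.2  -1.4  21.2] w0.0216 g60.8 q [ 0.43  0.47 -0.39  0.72  0.    0.33]
fixture now x,y,z -92.3 0.1 56.1
GO [ 1.27 -0.01  0.12] yaw -0.04
top cell x [-62.8   2.   66.3] z [61.1 64.2 67.8] upr x None
scene cell x [-82.2   4.   68.5] z [61.6 64.4 67.7] upr x [-108.6  -86.   -79.6]
```

{"fn": "drive_tool", "kwargs": {
  "claw": 8.5,
  "commands": [
    {"dx": 0,"dy": 0,"dz": 0,"yaw": 0},
    {"dx": 0,"dy": 0,"dz": 0,"yaw": 0},
    {"dx": 0,"dy": 0,"dz": 0,"yaw": 0},
    {"dx": 0,"dy": 0,"dz": 0,"yaw": 0},
    {"dx": 0,"dy": 0,"dz": 0,"yaw": 0},
    {"dx": 0,"dy": 0,"dz": 0,"yaw": 0}
  ]
}}

```text
t: 26.3
position: [0.451, 0.2844, 0.0552]
eef_rot: [[-0.995, -0.099, -0.0], [-0.099, 0.995, -0.0], [0.0, -0.0, -1.0]]
force: [-0.6, 0.4, -0.7]
grip_width: 0.0849
grasp_force: 0.0
```

{"fn": "drive_tool", "kwargs": {
  "commands": [
    {"dx": 0,"dy": 0,"dz": -2,"yaw": 0},
    {"dx": 0,"dy": 0,"dz": -6,"yaw": 0},
    {"dx": 0,"dy": 0,"dz": -10,"yaw": 0},
    {"dx": 4,"dy": 0,"dz": -14,"yaw": 0},
    {"dx": 8,"dy": 0,"dz": -16,"yaw": 0},
    {"dx": 8,"dy": 0,"dz": -16,"yaw": 0}
  ]
}}

```text
t: 26.9
position: [0.3686, 0.2766, 0.2184]
eef_rot: [[-0.995, -0.101, 0.002], [-0.101, 0.995, 0.002], [-0.002, 0.001, -1.0]]
force: [-0.1, 0.3, -0.5]
grip_width: 0.0846
grasp_force: 0.0
```

```bash
python3 -c "
from h import *
st(); chk()
im,d,p=grab('scene'); save('s2',im)
im2,d,p=grab('top'); save('end',np.hstack([cv2.resize(im[170:310,400:490],None,fx=4,fy=4,interpolation=3),cv2.resize(im2[145:285,170:260],None,fx=4,fy=4,interpolation=3)]))
"
```

```text
t26.90 P [0.3686 0.2766 0.2184] phi95.77 F [-0.1  0.3 -0.5] w0.0846 g0.0 q [ 0.48  0.18 -0.34  1.05  0.    0.38]
top cell x [-67.2  -0.6  66.8] z [61.1 64.2 67.5] upr x [-109.6  -96.1  -82.7]
scene cell x [-81.8   4.2  67.6] z [61.2 64.7 67.4] upr x [-108.6  -91.1  -80.4]
```

View pics/end.png

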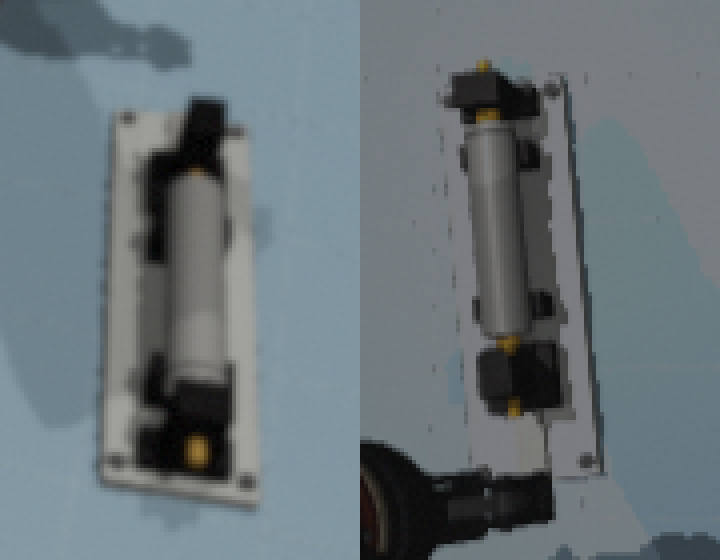

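View pics/s2.png

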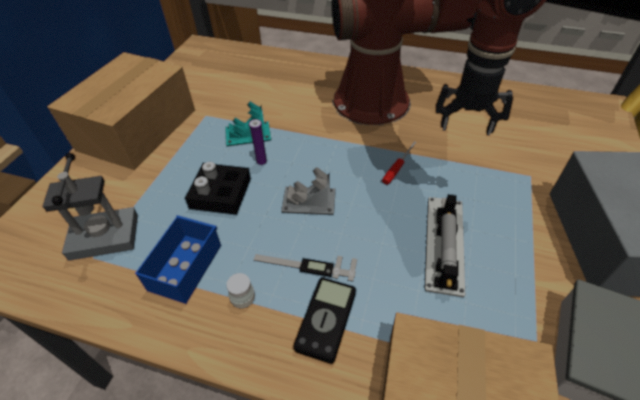

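The crop shows the cell lying in both saddles with its button end (dark line) at the fixed contact. The sliding contact bears on its flat end. In the scene view everything else is where it was.

```bash
python3 -c "
from h import *
print(robot.sign_off())"
```

```text
the job is handed in; nothing more can be done
None
```

The job is handed in at about 27 s: the cell was laid in the V-rest and released, then laid in both saddles with its button end at the fixed contact and nipped by the sliding contact (18 N push, no further movement), the arm is clear, and nothing else looks moved.

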